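# Rack the setting spanners beside their twins, then swap the grinder to its enable plug

## Robot

A 7-joint arm with a two-finger parallel gripper is mounted at the origin on a cart in front of the work surface, level with it; the furniture and walls round the work are solid. World frame = base frame: x ahead of the robot, y to its left, z up, the work surface at z = 0. Lengths are in m, angles in degrees, forces in N, time in s.
With the tool pointing down it reaches from about 0.425 to 0.875 m from the base axis. Payload 4.7 kg.
Tool frame: the origin (TCP) lies midway between the tips of the shut fingers; the grasp point (between the pads) lies env.grip_point_offset behind it (env.grip_point_offset is the distance from the TCP to the grasp point, in m); x points along the fingers, y is the direction in which the jaws open and shut, and the axes are right-handed (so a half turn about x gives the same grasp; the last joint's range is limited). The gripper opens to 87 mm and grips with 3 to 60 N. Pads are 19 mm wide; open, the fingers measure 117 mm over their backs; the gripper's body (75 mm by 190 mm) begins 51 mm behind the grasp point.
Start: joints at [-68.405, 18.392, -4.016, 83.108, 1.295, 78.541, -3.26], TCP at [0.231, 0.608, 0.223] pointing down, gripper open.
Joint ranges: [-163.93, 163.93], [-17.29, 119.83], [-79.2, 71.16], [3.27, 140.29], [-89.18, 269.18], [5.43, 117.66], [-154.24, 154.24]. Speed limits (degrees/s): [147.25, 147.25, 180, 180, 180, 180, 180].

## Interface

Orientations are given as [roll, pitch, yaw] about the fixed x, y, z axes, in that order (R = Rz(yaw) Ry(pitch) Rx(roll)).
In Python, from cell import readout, read_camera, camera_params, sign_off, spot_in, pinpoint, env gives the robot as it stands.
- The arm moves only by the shell command python3 -m pendant 'ROWS' [OPENING] [FORCE]. ROWS is a JSON object of lists of equal length, an entry for each row: "xyz": the shift along the world's x, y, z in m, a list of three; "turn": the turn about the world's z in rad. A call has 1 to 10 rows; each row shifts and turns the pose as measured when the row begins; what a row does not reach is not made up. A row lasts 1/8 s, in which the tool goes at most 62.5 mm and 10.7 degrees, less where a joint would pass 70% of its speed; a pose out of reach is approached as far as the arm can. A call is refused whole if a number of a shift passes 0.0625 or a number of a turn 0.188, either way. A call with a gripper value outside its range is refused whole. OPENING is the opening, from 0 (shut) to 1 (fully open), set as the call begins (- or left out, the last holds). The fingers move at their own pace and stop on an object; FORCE is the grip in N (left out, the last holds). Time passes only in rows, so rows that do not move let the fingers close. It gives the time, the measured TCP pose, the force and the opening at its end, in the units of the state.
- readout.get_obs(): the state, without advancing time (a new reading comes with each control period).
- read_camera(name): name is "scene" or "top" or "wrist"; returns the picture (384x512x3 uint8, red, green, blue); there is no depth.
- camera_params(name): a dict with "fx", "fy", "cx", "cy" (pixels), "rvec" (rotation vector, rad) and "tvec" (3), from world to camera coordinates, as OpenCV has them; the wrist camera has in their place "hand_eye" (4x4, takes a point from camera to tool coordinates, whose origin is the TCP and whose axes are the tool frame's). Camera axes: x right, y down, z forward; pixel columns grow to the right and rows downward; lengths in m; the calibration is good to about 2 mm. A picture is of the moment at which its call begins: read the wrist's pose just before it. camera_params takes no time and is no camera call.
- sign_off(): hands the job in, once; it reports no verdict.
Trained networks look in the newest picture that a camera, given by its name, has taken for a name from the list of things; names that differ only in an ending like _2 or _b are one class to them, and where a whole thing is asked for, a point or a joint stands for the part that bears it (a point fixed in the world has none). Each returns a list of dicts, best first, with "score" (0 to 1); they miss things now and then, are a little off and sometimes report something else, mostly with a low value. They report only what shows in the picture. A call takes as long as a camera call. They do not tell look-alikes from the thing itself.
- spot_in(camera, name): "at" ([x, y, z] in m, in the coordinates of the camera as it stood for that picture, good to about 4 mm: the middle of the surface that is visible of it).
- pinpoint(camera, name): "at" ([x, y, z] in m, in the coordinates of the camera as it stood for that picture, good to about 4 mm: a listed point, or the origin of a listed thing).
The state is a dict: "time_s": time; "qpos": joint angles; "joint_velocities": joint speeds; "effort": joint torques, N m; "tool_pos": TCP position; "tool_rot": TCP orientation; "force": force on the tool from outside, world axes, zero at the start; "wrist_torque": the same for the moment, N m; "grip_width": finger opening in m.
Only numpy, scipy, OpenCV 4.12 (cv2) and the standard library are available. Lean on these libraries where they do the work, as an engineer would, in place of code of your own. Each camera call takes 0.05 s, during which the arm holds its last target.

## Task

The changeover on the ring grinder is done. Hang every spanner that is still lying on the bench back on the sloping rack: ring over the hook, shank straight down, on the empty hook next to its twin of the same size on the same plate, without knocking the tools that already hang there or pushing aside the other things on the bench. Only when no spanner is left lying about may the grinder be released: then pull the setting plug (bar handle) out of the machine socket, park it fully home in the empty parking socket beside it, and push the enable plug (block hood) fully home in the machine socket.

Things in the scene. Friction and masses are not known exactly. Their poses are not given: they have to be found in the camera images.
- rack_hook_line (a point): middle of the row of hooks on the fixed sloping rack (425 mm wide), on the plates' face. z up, x level, square into the rack, y along the row to the left. The rack rises at 40 degrees: up the slope is (0.766, 0, 0.643), out of it (-0.643, 0, 0.766). Plates reach from 18 mm below to 22 mm above the hooks; a round rail for the tails lies 118 mm down the slope, open air between.
- hook_tip (a point): tip of the leftmost hook; all hooks are alike: a round steel pin of 6 mm standing straight out of the slope for 19 mm from the plate's face, then bent up the slope; the tip reaches 29 mm out of the face, its upper edge 9 mm up the slope from the pin's axis. Hooks are 56 mm apart.
- spanner_short_mid (a point): the short loose combination spanner, plain steel, 150 mm long, 9 mm thick, absent in some starts; at first it lies flat on the bench. Point: its centre of mass, mid-shank (shank 13.5 mm wide, 8 mm thick, free to grip 20 mm either way), half-way up. x: along the shank to the ring end; z: out of its upper face (either face may lie on the rack). The jaw ends 77 mm behind the point.
- eye_short (a point): centre of the ring-end hole of the short loose spanner, 58 mm along x from spanner_short_mid, half-way up; the hole is a hexagon 17 mm across flats with a corner at the far end, the ring 29 mm over the outside, 9 mm thick. Axes as spanner_short_mid.
- hook_short (a point): empty hook for the short spanner: the left (+y) of two on a dark plate 100 mm wide; its twin hangs on the right one, 56 mm off (-y). Point: on the pin's axis, 4.5 mm out of the plate's face, where the middle of a ring lying on the plate comes. Axes as rack_hook_line. Hung, the short spanner's eye is about 6 mm down the slope from it. Fixed; the plates change places between starts.
- twin_short_mid (a point): centre of mass of the short spanner's twin (150 mm), which hangs loosely on its hook on the rack from the start; x points along its shank to the ring end (up the slope). Leave it hanging.
- spanner_medium_mid (a point): the medium loose combination spanner, plain steel, 175 mm long, 9 mm thick, absent in some starts; at first it lies flat on the bench. Point: its centre of mass, mid-shank (shank 13.5 mm wide, 8 mm thick, free to grip 20 mm either way), half-way up. x: along the shank to the ring end; z: out of its upper face (either face may lie on the rack). The jaw ends 89 mm behind the point.
- eye_medium (a point): centre of the ring-end hole of the medium loose spanner, 70 mm along x from spanner_medium_mid, half-way up; the hole is a hexagon 19 mm across flats with a corner at the far end, the ring 31 mm over the outside, 9 mm thick. Axes as spanner_medium_mid.
- hook_medium (a point): empty hook for the medium spanner: the left (+y) of two on a dark plate 100 mm wide; its twin hangs on the right one, 56 mm off (-y). Point: on the pin's axis, 4.5 mm out of the plate's face, where the middle of a ring lying on the plate comes. Axes as rack_hook_line. Hung, the medium spanner's eye is about 7 mm down the slope from it. Fixed; the plates change places between starts.
- twin_medium_mid (a point): centre of mass of the medium spanner's twin (175 mm), which hangs loosely on its hook on the rack from the start; x points along its shank to the ring end (up the slope). Leave it hanging.
- spanner_long_mid (a point): the long loose combination spanner, plain steel, 200 mm long, 9 mm thick, absent in some starts; at first it lies flat on the bench. Point: its centre of mass, mid-shank (shank 13.5 mm wide, 8 mm thick, free to grip 20 mm either way), half-way up. x: along the shank to the ring end; z: out of its upper face (either face may lie on the rack). The jaw ends 100 mm behind the point.
- eye_long (a point): centre of the ring-end hole of the long loose spanner, 83 mm along x from spanner_long_mid, half-way up; the hole is a hexagon 22 mm across flats with a corner at the far end, the ring 35 mm over the outside, 9 mm thick. Axes as spanner_long_mid.
- hook_long (a point): empty hook for the long spanner: the left (+y) of two on a dark plate 100 mm wide; its twin hangs on the right one, 56 mm off (-y). Point: on the pin's axis, 4.5 mm out of the plate's face, where the middle of a ring lying on the plate comes. Axes as rack_hook_line. Hung, the long spanner's eye is about 9 mm down the slope from it. Fixed; the plates change places between starts.
- twin_long_mid (a point): centre of mass of the long spanner's twin (200 mm), which hangs loosely on its hook on the rack from the start; x points along its shank to the ring end (up the slope). Leave it hanging.
- hook_wrench_mid (a point): centre of mass of a hook wrench (eye, flat shank, curved hook; about 190 mm), hanging loosely on the leftmost hook of the rack. Leave it hanging.
- enable_plug_mid (a point): the enable plug, standing upright on its foot on the bench: a block-shaped grey metal hood 40 (x) x 50 (y) mm, 23 mm high, with finger ribs on its x sides, on a flange 46 x 56 x 4 mm, on a black foot 36 (x) x 46 (y) mm, 16 mm long with a 2 mm chamfer; 43 mm high in all, 120 g. Point: middle of the hood, 31 mm above the foot's underside; z is up.
- setting_plug_mid (a point): the setting plug, at the start fully home in the machine socket: a narrow bar handle 16 (x) x 44 (y) mm, 23 mm high, on a flange 46 x 56 x 4 mm, on a black foot 36 (x) x 46 (y) mm, 16 mm long with a 2 mm chamfer; 43 mm high in all, 100 g. Point: middle of the handle, 31 mm above the foot's underside; z is up. It pulls straight up and out without a catch.
- enable_plug_foot (a point): centre of the underside of the enable plug's foot, 31 mm below enable_plug_mid; same axes.
- setting_plug_foot (a point): centre of the underside of the setting plug's foot, 31 mm below setting_plug_mid; same axes.
- machine_socket (a point): the machine socket, the left (+y) of two in the top of the enabling box (fixed grey box 112 x 150 mm, 46 mm high), with a black seal round it and a green lamp behind it: centre of its mouth in the box's top face, z up. Both sockets: a hole 38 mm (along x) x 48 mm (along y), 17 mm deep, chamfered 2 mm. Plugs fit either way round; fully home the flange lies on the box's top.
- parking_socket (a point): the parking socket, empty at the start: centre of its mouth, 70 mm to the right (-y) of machine_socket in the same box; same hole, same axes, no seal and no lamp.
- marker: a bystander lying on the bench: blue paint marker, 137 mm; origin at the centre of its underside. Leave it alone.
- race_t_01: a bystander lying on the bench: ground bearing race, 29 mm; origin at the centre of its underside. Leave it alone.
Not all that is in view belongs to the job. What is shaped like the part that bears enable_plug_mid but brown is not meant.

How it is judged (in metres and radians):
On the way, in this order (a step that is already met when the one before it is completed fails the run):
1. every spanner that was lying on the bench hangs on the hook beside its twin (distance between eye_short and hook_short below 0.014 m and y of spanner_short_mid in the frame of hook_short between -0.018 and 0.018 m and z of spanner_short_mid in the frame of hook_short below -0.025 m and linear speed of each of spanner_short, spanner_medium, spanner_long below 0.03 m/s and distance between eye_medium and hook_medium below 0.014 m and y of spanner_medium_mid in the frame of hook_medium between -0.018 and 0.018 m and z of spanner_medium_mid in the frame of hook_medium below -0.025 m and distance between eye_long and hook_long below 0.014 m and y of spanner_long_mid in the frame of hook_long between -0.018 and 0.018 m and z of spanner_long_mid in the frame of hook_long below -0.025 m), for 0.3 s.
2. after that, the enable plug is fully home in the machine socket (horizontal distance between enable_plug_foot and machine_socket below 0.004 m and z of enable_plug_foot in the frame of machine_socket below -0.014 m and angle between enable_plug_foot's own z axis and vertical below 0.08 rad and linear speed of enable_plug below 0.03 m/s), for 0.2 s.
At the end, for the whole second after the job is handed in: Each spanner hangs at rest on its plate's empty hook: eye within 14 mm of the hook point, middle 25 mm or more below the hook and within 18 mm sideways of it. Setting plug in the parking, enable plug in the machine socket: foot 14 mm deep, 4 mm of centre, 0.08 rad (all of step 1 and all of step 2 and horizontal distance between setting_plug_foot and parking_socket below 0.004 m and z of setting_plug_foot in the frame of parking_socket below -0.014 m and angle between setting_plug_foot's own z axis and vertical below 0.08 rad and linear speed of setting_plug below 0.03 m/s); the robot touches nothing.
It fails at once if a tool that hangs on the rack was knocked out of place (more than 20 mm) (distance of any of hook_wrench_mid, twin_short_mid, twin_medium_mid, twin_long_mid from where it was at the start of the episode above 0.02 m).
It fails at once if a bystander on the bench was pushed aside (more than 30 mm) (distance of any of marker, race_t_01 from where it was at the start of the episode above 0.03 m).
Of spanner_short, spanner_medium, spanner_long only 2 to 3 are there at a start; the rules pass over those that are not, and their reading is None.
At some moment in a run one of spanner_short, spanner_medium, spanner_long, enable_plug may be knocked a few centimetres aside while the robot is not near it.
It also fails if it takes over 210 s, if anything falls off the work surface, if the arm or the gripper's body presses on something with over 40 N, if the wrist force passes 120 N, or if a joint passes its speed limit or range.

## Working session

There is one attempt and no reset: what is moved stays moved. The work goes in short steps, Python scripts to look and compute and a shell command to move; the robot and the scene stay as the last step left them, time stands still between calls to the robot, and variables do not carry over. Pictures are saved under pics/ and viewed, and the job is handed in when it is done.

```bash
ls -la; mkdir -p pics; python3 - <<'E'
from cell import readout, read_camera, camera_params, env
import cv2
print(readout.get_obs()); print(env.grip_point_offset)
for n in ("scene","top","wrist"):
    im=read_camera(n); cv2.imwrite(f"pics/{n}0.png",im[:,:,::-1]); print(n,camera_params(n))
E
```

```text
total 12
drwxr-xr-x  3 agent agent 4096 Dec  6 18:12 .
drwxr-xr-x 23 root  root  4096 Dec  6 18:12 ..
drwxr-xr-x  2 agent agent 4096 Dec  6 18:12 pics
{'time_s': 0.0, 'qpos': array([-68.40540489,  18.43829779,  -4.0154385 ,  83.17608376,
         1.29390174,  78.53822912,  -3.25969145]), 'joint_velocities': array([-0.00473103, -0.0088339 , -0.03610641, -0.07960138,  0.05055625,
        0.0605652 ,  0.00961183]), 'effort': array([ 4.82808025e-05, -4.91281736e+01, -4.03738786e-01, -3.12536788e+01,
       -6.39250455e-02,  4.34551982e-02,  1.73414060e-04]), 'tool_pos': array([0.23052599, 0.6071621 , 0.22145975]), 'tool_rot': array([ -87.52421313,   89.89246859, -108.30903142]), 'force': array([ 0.1115868 , -0.53964395, -0.63296707]), 'wrist_torque': array([ 0.02669579, -0.02528412, -0.03438411]), 'grip_width': 0.08699070346824359}
0.0187
scene {'fx': 466.7150175219988, 'fy': 466.7150175219988, 'cx': 262.89757142728854, 'cy': 187.26497563946543, 'rvec': array([ 2.11039502, -0.681482  ,  0.34411927]), 'tvec': array([-0.42163428,  0.29874454,  1.19240869])}
top {'fx': 464.66820722595793, 'fy': 464.66820722595793, 'cx': 253.73295515964858, 'cy': 194.87780743596613, 'rvec': array([ 2.19883961, -2.13998617,  0.12367854]), 'tvec': array([-0.00909603,  0.52904567,  1.5330547 ])}
wrist {'fx': 343.0566421881924, 'fy': 343.0566421881924, 'cx': 251.6588040883197, 'cy': 183.17184321032468, 'hand_eye': array([[ 2.39640931e-04, -2.42861423e-01,  9.70060963e-01,
        -1.62543882e-01],
       [ 9.99999917e-01, -2.61454746e-04, -3.12493951e-04,
         8.16185444e-04],
       [ 3.29519768e-04,  9.70060957e-01,  2.42861340e-01,
        -6.44796757e-02],
       [ 0.00000000e+00,  0.00000000e+00,  0.00000000e+00,
         1.00000000e+00]])}
```

View pics/scene0.png

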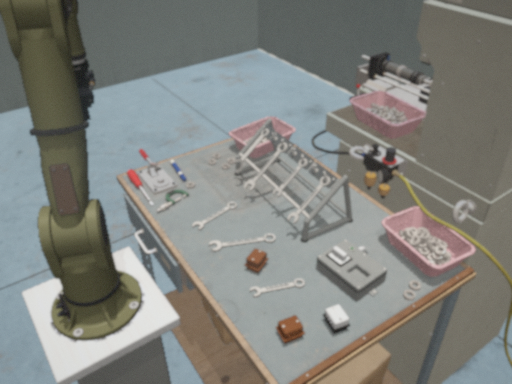

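View pics/top0.png

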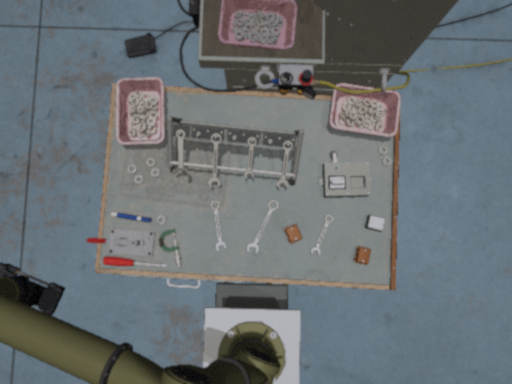

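View pics/wrist0.png

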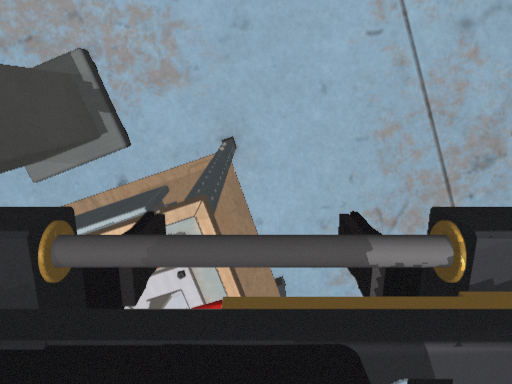

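The top view shows three loose spanners at (218,226), (263,227) and (321,234), and the rack with four hanging tools at x px 181 to 288. The box is at (346,180). The white or grey block plug is at (375,223), with brown look-alikes at (293,233) and (363,255).

```bash
cat > h.py <<'E'
import numpy as np, cv2
from scipy.spatial.transform import Rotation as R
from cell import readout, read_camera, camera_params, spot_in, pinpoint, env
def T(cam, obs=None):
    p=camera_params(cam)
    if 'hand_eye' in p:
        o=obs or readout.get_obs()
        M=np.eye(4); M[:3,:3]=R.from_euler('xyz',o['tool_rot'],degrees=True).as_matrix(); M[:3,3]=o['tool_pos']
        return M@p['hand_eye']
    M=np.eye(4); M[:3,:3]=cv2.Rodrigues(p['rvec'])[0]; M[:3,3]=p['tvec']
    return np.linalg.inv(M)
def w(M,a): return M[:3,:3]@np.array(a)+M[:3,3]
def proj(cam,M,P):
    p=camera_params(cam); c=np.linalg.inv(M)@np.append(P,1); return np.array([p['fx']*c[0]/c[2]+p['cx'],p['fy']*c[1]/c[2]+p['cy']])
def ray(cam,M,uv,z):
    p=camera_params(cam); d=M[:3,:3]@np.array([(uv[0]-p['cx'])/p['fx'],(uv[1]-p['cy'])/p['fy'],1]); return M[:3,3]+d*(z-M[2,3])/d[2]
def snap(cam,fn=None,crop=None,k=1):
    o=readout.get_obs(); M=T(cam,o) ; im=read_camera(cam)
    if fn:
        b=im[:,:,::-1]
        if crop: b=b[crop[1]:crop[3],crop[0]:crop[2]]
        cv2.imwrite('pics/'+fn,cv2.resize(b,None,fx=k,fy=k,interpolation=cv2.INTER_CUBIC))
    return M
def find(cam,M,names,f=pinpoint,n=3):
    for nm in names:
        for r in f(cam,nm)[:n]:
            P=w(M,r['at']); print(nm,round(r['score'],2),P.round(3),proj(cam,M,P).round(0))
E
python3 - <<'E'
from h import *
print(readout.get_obs()['time_s'])
for c in('top','scene'):
    M=snap(c); print(c)
    find(c,M,"rack_hook_line hook_tip hook_short hook_medium hook_long spanner_short_mid eye_short spanner_medium_mid eye_medium spanner_long_mid eye_long twin_short_mid twin_medium_mid twin_long_mid hook_wrench_mid enable_plug_mid setting_plug_mid machine_socket parking_socket marker race_t_01".split(),n=2)
print(readout.get_obs()['time_s'])
snap('top','topc.png',(150,110,400,290),3.2)
E
```

```text
0.15
top
rack_hook_line 0.56 [0.7   0.07  0.163] [235. 135.]
hook_tip 0.71 [0.695 0.241 0.183] [179. 133.]
hook_short 0.71 [ 0.448 -0.402 -0.003] [372. 223.]
hook_short 0.7 [0.697 0.072 0.165] [234. 136.]
hook_medium 0.59 [ 0.684 -0.037  0.164] [269. 141.]
hook_medium 0.46 [ 0.623 -0.093  0.105] [285. 164.]
hook_long 0.57 [0.696 0.186 0.162] [198. 135.]
spanner_short_mid 0.72 [ 0.445  0.315 -0.004] [162. 218.]
spanner_short_mid 0.54 [ 0.402 -0.23   0.004] [322. 235.]
eye_short 0.71 [ 0.446 -0.409 -0.002] [374. 223.]
eye_short 0.48 [ 0.458 -0.248  0.004] [328. 218.]
spanner_medium_mid 0.51 [0.424 0.122 0.006] [219. 225.]
eye_medium 0.63 [ 0.404 -0.229  0.004] [322. 234.]
eye_medium 0.53 [0.496 0.136 0.003] [215. 204.]
spanner_long_mid 0.75 [ 0.425 -0.025  0.005] [262. 226.]
eye_long 0.73 [ 0.444  0.415 -0.001] [133. 217.]
eye_long 0.56 [ 0.502 -0.059 -0.001] [272. 204.]
twin_short_mid 0.77 [0.638 0.02  0.121] [250. 158.]
twin_short_mid 0.25 [ 0.576 -0.269  0.057] [337. 182.]
twin_medium_mid 0.62 [ 0.621 -0.092  0.104] [285. 165.]
twin_long_mid 0.83 [0.627 0.133 0.105] [215. 161.]
hook
[... 1452 characters left out ...]
11] [308. 200.]
twin_long_mid 0.84 [0.63  0.14  0.105] [265. 166.]
hook_wrench_mid 0.46 [0.642 0.246 0.11 ] [250. 150.]
hook_wrench_mid 0.38 [ 0.46 -0.25  0.01] [300. 282.]
enable_plug_mid 0.78 [ 0.338 -0.363  0.032] [290. 328.]
enable_plug_mid 0.75 [ 0.45  -0.404  0.029] [338. 317.]
setting_plug_mid 0.65 [ 0.579 -0.271  0.066] [340. 253.]
setting_plug_mid 0.65 [0.627 0.138 0.108] [265. 166.]
machine_socket 0.98 [ 0.577 -0.271  0.05 ] [339. 257.]
machine_socket 0.24 [ 0.404 -0.228  0.01 ] [278. 286.]
parking_socket 0.58 [ 0.578 -0.334  0.049] [356. 271.]
marker 0.51 [0.626 0.14  0.105] [264. 166.]
marker 0.44 [0.449 0.42  0.004] [179. 171.]
race_t_01 0.49 [0.436 0.316 0.002] [190. 187.]
2.35
```

View pics/topc.png

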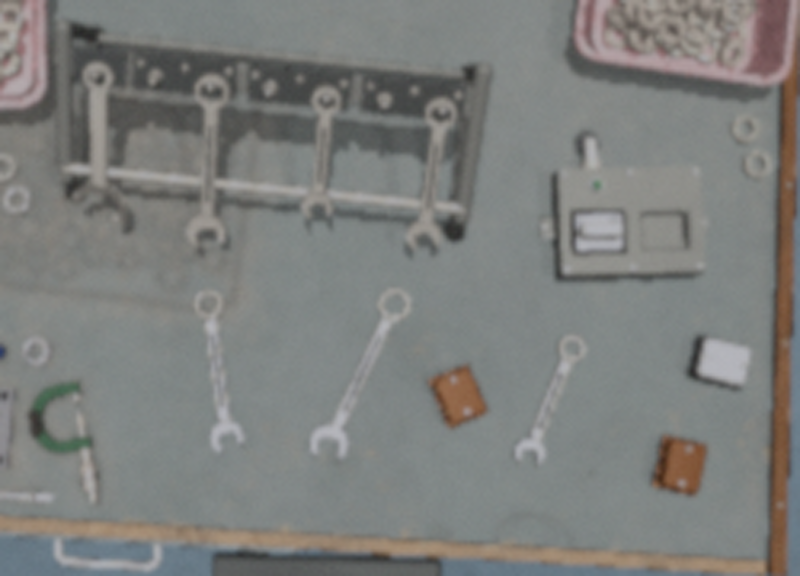

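```bash
python3 - <<'E'
from h import *
o=readout.get_obs()
print(R.from_euler('xyz',o['tool_rot'],degrees=True).as_matrix().round(3))
M=T('top')
for uv in [(98,75),(210,90),(326,100),(441,113)]:
    print(ray('top',M,np.array(uv)/3.2+[150,110],0.17).round(3))
print('spanners')
for uv in [(209,303),(226,438),(394,303),(329,442),(571,348),(531,451),(720,360),(598,232),(665,231)]:
    print(uv,ray('top',M,np.array(uv)/3.2+[150,110],0.006).round(3))
E
python3 -m pendant '{"xyz":[[0.03,-0.06,0.02],[0.03,-0.06,0],[0.03,-0.06,0],[0.03,-0.06,0],[0.0,-0.06,0],[0.0,-0.06,0],[0.0,-0.06,0],[0,0,0]],"turn":[0.15,0.15,0.15,0.15,0.15,0.15,0.15,0]}' 1
```

```text
[[ 0.     0.355  0.935]
 [ 0.     0.935 -0.355]
 [-1.     0.     0.   ]]
[0.699 0.237 0.17 ]
[0.687 0.129 0.17 ]
[0.68  0.016 0.17 ]
[ 0.671 -0.095  0.17 ]
spanners
(209, 303) [0.494 0.135 0.006]
(226, 438) [0.352 0.112 0.006]
(394, 303) [ 0.5   -0.062  0.006]
(329, 442) [0.351 0.003 0.006]
(571, 348) [ 0.457 -0.251  0.006]
(531, 451) [ 0.347 -0.209  0.006]
(720, 360) [ 0.449 -0.409  0.006]
(598, 232) [ 0.582 -0.278  0.006]
(665, 231) [ 0.585 -0.35   0.006]
time_s: 3.4
tool_pos: [0.343, 0.1931, 0.2404]
tool_rot: [10.3, 89.8, 51.7]
force: [-0.2, 0.3, -0.3]
grip_width: 0.0872
```

```bash
python3 -m pendant '{"xyz":[[0.02,-0.025,0],[0.02,-0.025,0],[0.02,-0.025,0],[0,0,0]],"turn":[-0.18,-0.18,-0.16,0]}' 1
cat >> h.py <<'E'
def yaw():
    o=readout.get_obs(); A=R.from_euler('xyz',o['tool_rot'],degrees=True).as_matrix(); return np.degrees(np.arctan2(A[1,2],A[0,2]))
E
python3 - <<'E'
from h import *
o=readout.get_obs(); print(o['tool_pos'],yaw())
M=snap('wrist','w1.png')
find('wrist',M,['spanner_medium_mid','eye_medium','spanner_long_mid','eye_long','hook_medium','hook_long','hook_short'],n=2)
E
```

```text
time_s: 3.9
tool_pos: [0.4048, 0.1197, 0.2418]
tool_rot: [18.2, 89.5, 28.8]
force: [-0.5, -0.5, -0.2]
grip_width: 0.087
[0.40480703 0.11966515 0.24177504] 10.629927975320966
spanner_medium_mid 0.96 [0.426 0.123 0.005] [251. 170.]
eye_medium 0.69 [0.444 0.315 0.001] [401. 211.]
eye_medium 0.58 [0.493 0.141 0.008] [255. 225.]
spanner_long_mid 0.57 [ 0.426 -0.025  0.009] [125. 147.]
eye_long 0.89 [ 0.502 -0.063  0.006] [ 88. 203.]
```

View pics/w1.png

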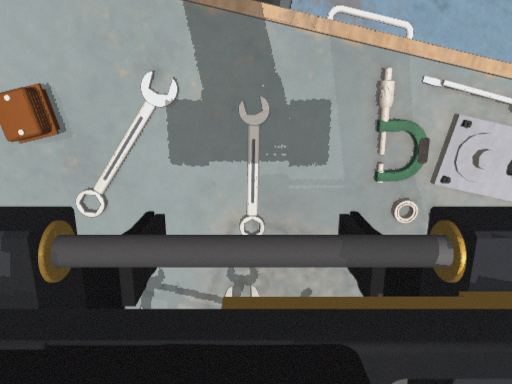

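```bash
python3 - <<'E'
from h import *
M=T('wrist')
for uv in [(252,226),(252,170),(254,105)]:
    print(ray('wrist',M,uv,0.007).round(4))
for P in [(0.426,.123,.005),(0.494,.135,.005),(.405,.12,.007)]: print(proj('wrist',M,P))
E
```

```text
[0.493  0.1396 0.007 ]
[0.4236 0.1261 0.007 ]
[0.3496 0.114  0.007 ]
[249.05600505 171.07902112]
[248.22767638 225.49059849]
[249.91242389 153.72950689]
```

```bash
python3 -m pendant '{"xyz":[[0.007,0.002,-0.05],[0.007,0.002,-0.05],[0,0.001,-0.05],[0,0,-0.04],[0,0,-0.03],[0,0,0]],"turn":[0,0,0,0,0,0]}' 0.5
python3 -c "
from h import *
print(readout.get_obs()['tool_pos'],yaw())"
```

```text
time_s: 5.05
tool_pos: [0.4173, 0.1292, 0.0176]
tool_rot: [19.9, 89.1, 31.2]
force: [0.0, 0.4, 0.4]
grip_width: 0.0443
[0.41727799 0.12921152 0.01761552] 11.320382206300431
```

```bash
python3 -m pendant '{"xyz":[[0.001,-0.003,-0.008],[0,0,-0.005],[0,0,0]],"turn":[-0.02,0,0]}' 0.5
python3 - <<'E'
from h import *
o=readout.get_obs(); print(o['tool_pos'],yaw(),o['force'])
M=snap('wrist','w2.png',(100,80,400,330),2.6)
E
```

```text
time_s: 5.42
tool_pos: [0.4209, 0.1274, 0.0069]
tool_rot: [19.3, 88.8, 29.4]
force: [-0.7, 0.1, 0.9]
grip_width: 0.0435
[0.42089167 0.12743876 0.00694758] 10.131057990205974 [-0.66181736  0.11939088  0.85504787]
```

View pics/w2.png

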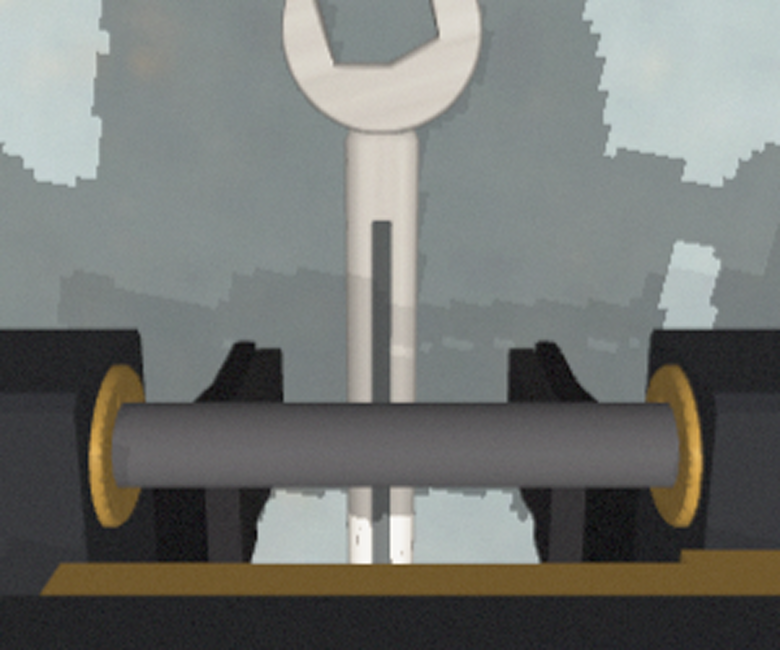

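```bash
python3 -m pendant '{"xyz":[[-0.005,-0.001,-0.004],[0,0,0]],"turn":[0,0]}' 0.5 && python3 -m pendant '{"xyz":[[0,0,0],[0,0,0],[0,0,0],[0,0,0],[0,0,0],[0,0,0.03],[0,0,0.04],[0,0,0.05],[0,0,0]],"turn":[0,0,0,0,0,0,0,0,0]}' 0 25
python3 - <<'E'
from h import *
o=readout.get_obs(); print(o['tool_pos'],yaw(),o['force'])
M=snap('wrist','w3.png')
E
```

```text
time_s: 5.72
tool_pos: [0.4163, 0.1267, 0.0037]
tool_rot: [19.4, 88.7, 29.6]
force: [0.3, 0.4, -0.7]
grip_width: 0.0436
time_s: 6.85
tool_pos: [0.4145, 0.126, 0.1259]
tool_rot: [19.5, 88.9, 29.6]
force: [-1.2, -0.1, -1.3]
grip_width: 0.013
[0.41453014 0.12599169 0.12591728] 10.122245772091343 [-1.24635457 -0.06227874 -1.32159642]
```

View pics/w3.png

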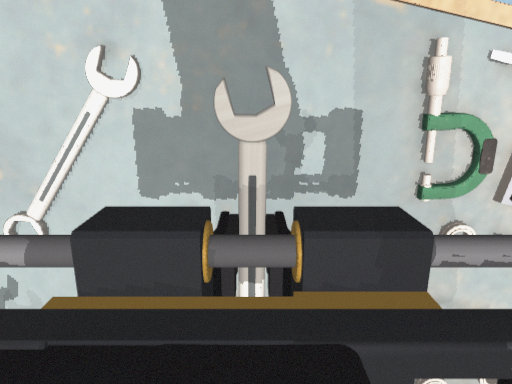

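```bash
python3 -m pendant '{"xyz":[[0,0,0.06],[0,0,0.06],[0.02,0,0.055],[0.055,-0.021,0],[0.055,-0.021,0],[0.055,-0.021,0],[0.055,-0.021,0],[0.045,-0.021,0],[0,0,0]],"turn":[0,0,0,-0.06,-0.06,-0.06,-0.06,-0.02,0]}'
python3 - <<'E'
from h import *
o=readout.get_obs(); print(o['tool_pos'],yaw(),o['force'])
M=snap('wrist','w4.png')
find('wrist',M,['hook_medium','hook_short','hook_long','hook_tip','twin_short_mid','twin_medium_mid','rack_hook_line'],n=2)
E
```

```text
time_s: 8.02
tool_pos: [0.6979, 0.0172, 0.2819]
tool_rot: [-167.9, 89.1, -172.7]
force: [0.1, -0.7, -0.2]
grip_width: 0.013
[0.69788331 0.01715266 0.28191134] -4.814645373630132 [ 0.14431285 -0.71144456 -0.24758366]
hook_medium 0.68 [ 0.682 -0.039  0.164] [183. 165.]
hook_short 0.97 [0.692 0.069 0.164] [314. 167.]
hook_long 0.6 [0.709 0.185 0.159] [450. 174.]
hook_long 0.4 [ 0.622 -0.084  0.115] [137.  97.]
twin_short_mid 0.32 [0.63  0.136 0.109] [372.  85.]
twin_short_mid 0.28 [0.709 0.184 0.162] [451. 174.]
twin_medium_mid 0.86 [ 0.626 -0.085  0.116] [137. 101.]
twin_medium_mid 0.52 [0.644 0.246 0.11 ] [489.  91.]
rack_hook_line 0.21 [0.708 0.184 0.158] [448. 172.]
```

View pics/w4.png

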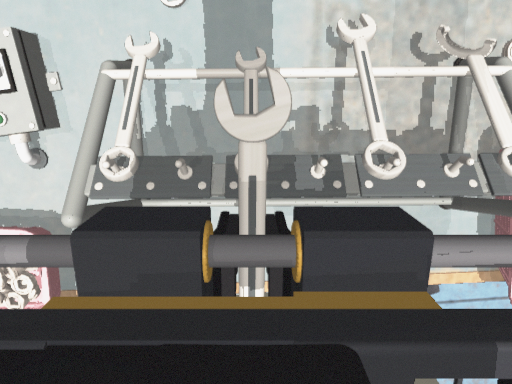

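```bash
python3 - <<'E'
from h import *
M=snap('wrist','w5.png',(80,130,480,210),2)
Ry=R.from_euler('z',-4.8,degrees=True).as_matrix()
# tip end vs hook pt offset
out=np.array([-.643,0,.766]);up=np.array([.766,0,.643])
for n,h in dict(m=(.683,-.037,.163),s=(.694,.074,.163),l=(.703,.186,.163)).items():
    h=np.array(h)
    print(n,[proj('wrist',M,h+Ry@(out*a+up*b)).round(0) for a,b in((-.0045,0),(0.0145,0),(.0245,.006))])
E
```

```text
m [array([183., 168.]), array([179., 157.]), array([176., 157.])]
s [array([311., 170.]), array([315., 159.]), array([318., 160.])]
l [array([440., 171.]), array([452., 160.]), array([460., 160.])]
```

View pics/w5.png

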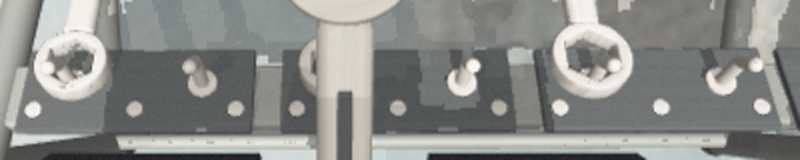

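```bash
python3 -m pendant '{"xyz":[[-0.05,-0.024,0],[-0.05,-0.024,0],[0,0,-0.04],[0,0,-0.02],[0,0,0],[0,0,0]],"turn":[0,0,0,0,0,0]}'
python3 - <<'E'
from h import *
o=readout.get_obs(); print(o['tool_pos'],yaw(),o['force'])
M=snap('scene','s6.png',(230,100,390,230),5)
M=snap('wrist','w6.png')
E
```

```text
time_s: 9.22
tool_pos: [0.5932, -0.0261, 0.231]
tool_rot: [98.8, 89.6, 94.5]
force: [0.4, 0.0, -1.8]
grip_width: 0.0127
[ 0.59315183 -0.026109    0.23096947] -4.2829029973717665 [ 0.37979003  0.02591235 -1.78586835]
```

View pics/s6.png

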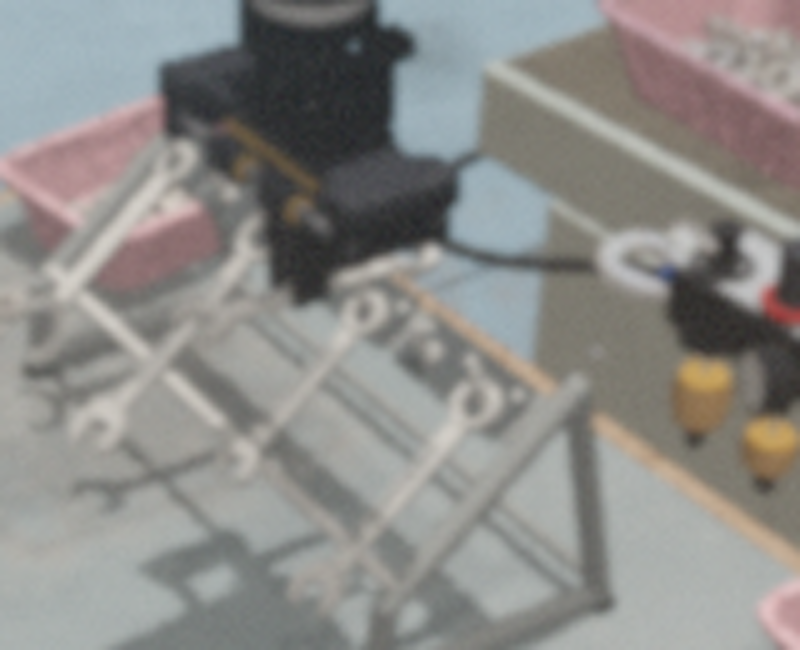

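View pics/w6.png

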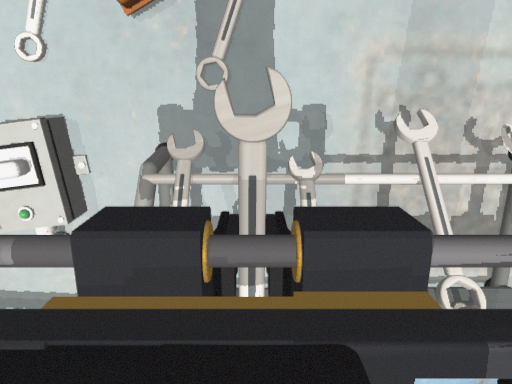

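```bash
python3 -m pendant '{"xyz":[[0.004,-0.004,-0.01],[0,0,-0.019],[0,0,0],[0,0,0]],"turn":[-0.008,0,0,0]}'
python3 - <<'E'
from h import *
o=readout.get_obs(); print(o['tool_pos'],yaw(),o['force'])
M=snap('scene','s7.png',(270,120,370,200),8)
A=R.from_euler('xyz',o['tool_rot'],degrees=True).as_matrix()
e=o['tool_pos']+A[:,2]*.078+[0,0,.001]
print(e, proj('scene',M,e)-[270,120]); print((proj('scene',M,e)-[270,120])*8)
Ry=R.from_euler('z',-4.8,degrees=True).as_matrix()
print((proj('scene',M,np.array([.686,-.038,.163])+Ry@[-.011,0,.0226])-[270,120])*8)
E
```

```text
time_s: 9.82
tool_pos: [0.5982, -0.0305, 0.2]
tool_rot: [95.6, 89.7, 90.8]
force: [-0.8, 0.5, -1.3]
grip_width: 0.0135
[ 0.59816211 -0.03053246  0.20003984] -4.774065782070936 [-0.77524068  0.46499332 -1.33759115]
[ 0.67589149 -0.03702415  0.20099395] [43.42680103 40.33062514]
[347.41440827 322.6450011 ]
[343.24391779 358.6759431 ]
```

View pics/s7.png

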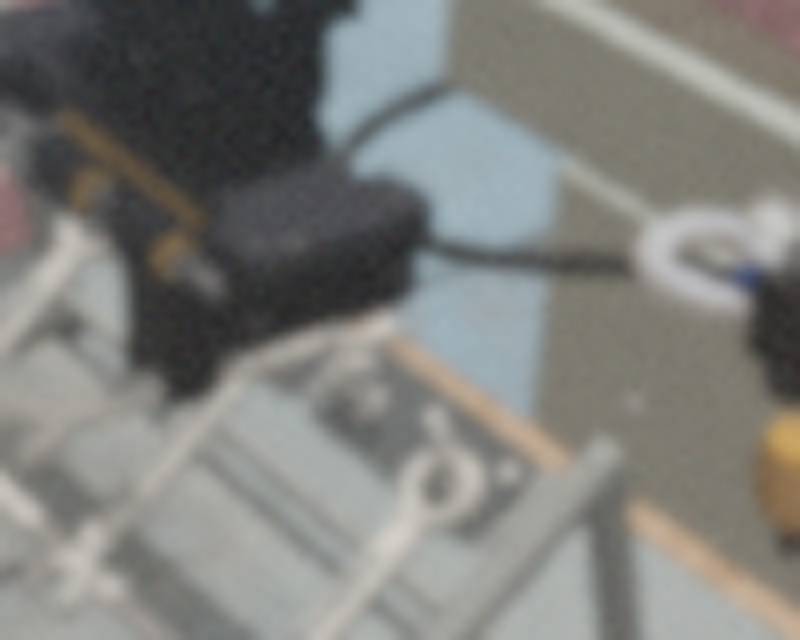

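```bash
python3 -m pendant '{"xyz":[[-0.001,0,-0.008],[0,0,-0.008],[0,0,-0.006],[0,0,0]],"turn":[0,0,0,0]}' - 12
python3 - <<'E'
from h import *
o=readout.get_obs(); print(o['tool_pos'],yaw(),o['force'])
M=snap('scene','s8.png',(270,120,370,200),8)
E
```

```text
time_s: 10.38
tool_pos: [0.5969, -0.0302, 0.1766]
tool_rot: [96.7, 89.6, 92.0]
force: [-0.5, 0.1, -0.4]
grip_width: 0.013
[ 0.59689269 -0.03019123  0.17657765] -4.746631831364559 [-0.52640756  0.05948858 -0.39015966]
```

View pics/s8.png

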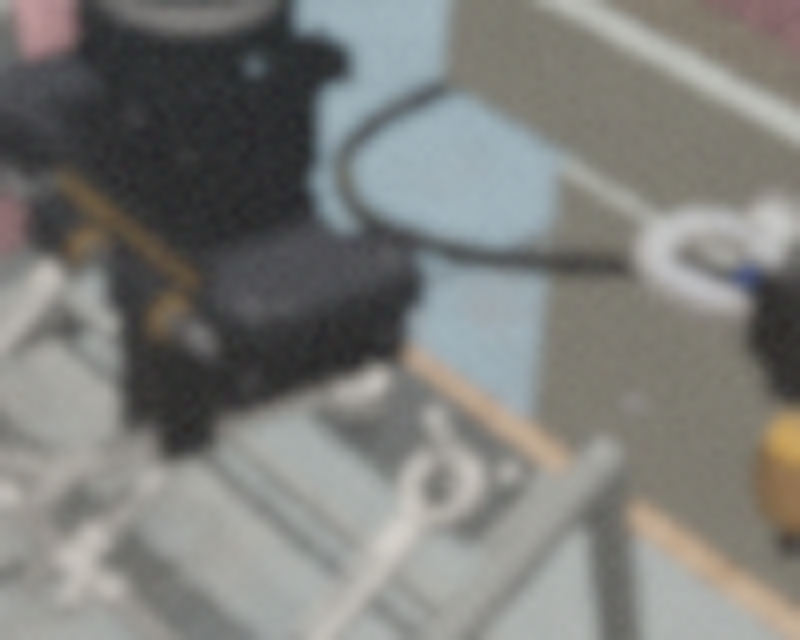

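```bash
python3 -m pendant '{"xyz":[[0.002,0,-0.005],[0.002,0,-0.003],[0,0,0],[0,0,0]],"turn":[0,0,0,0]}'
python3 - <<'E'
from h import *
o=readout.get_obs(); print(o['tool_pos'],yaw(),o['force'])
M=snap('scene','s9.png',(270,120,370,200),8)
E
```

```text
time_s: 10.92
tool_pos: [0.6014, -0.0304, 0.169]
tool_rot: [92.7, 89.6, 87.9]
force: [-1.2, 0.9, 0.1]
grip_width: 0.0134
[ 0.60136359 -0.03036001  0.16901598] -4.7565605154944155 [-1.20742714  0.8921906   0.09649063]
```

View pics/s9.png

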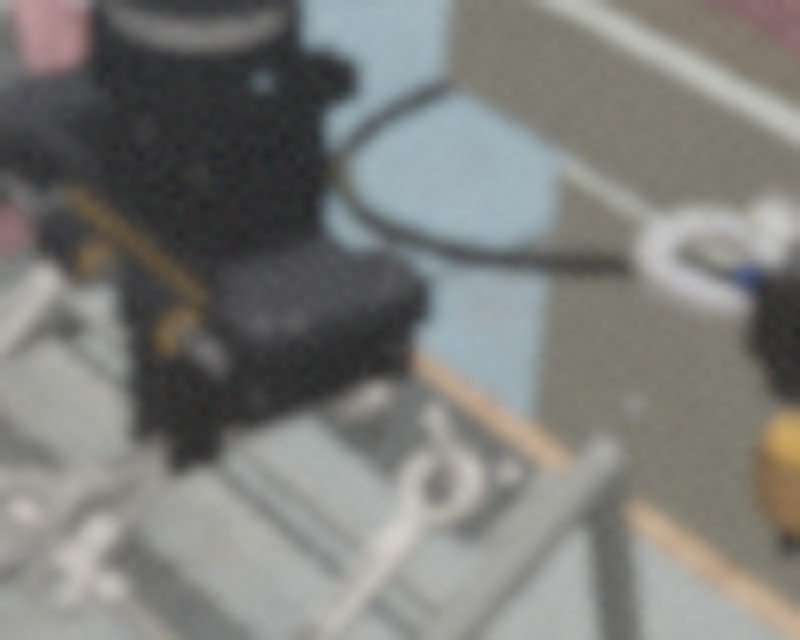

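```bash
python3 -m pendant '{"xyz":[[0,0,-0.006],[0.001,0,-0.007],[0.001,0,-0.007],[0,0,0]],"turn":[0,0,0,0]}' 0 6
python3 - <<'E'
from h import *
o=readout.get_obs(); print(o['tool_pos'],yaw(),o['force'])
M=snap('scene','s10.png',(270,120,370,200),8)
M=snap('wrist','w10.png')
E
```

```text
time_s: 11.48
tool_pos: [0.6033, -0.0303, 0.1472]
tool_rot: [95.1, 89.6, 90.4]
force: [-1.2, 0.1, -1.1]
grip_width: 0.0131
[ 0.6032927  -0.03026173  0.14716635] -4.74840485467277 [-1.1595441   0.08915131 -1.0781352 ]
```

View pics/s10.png

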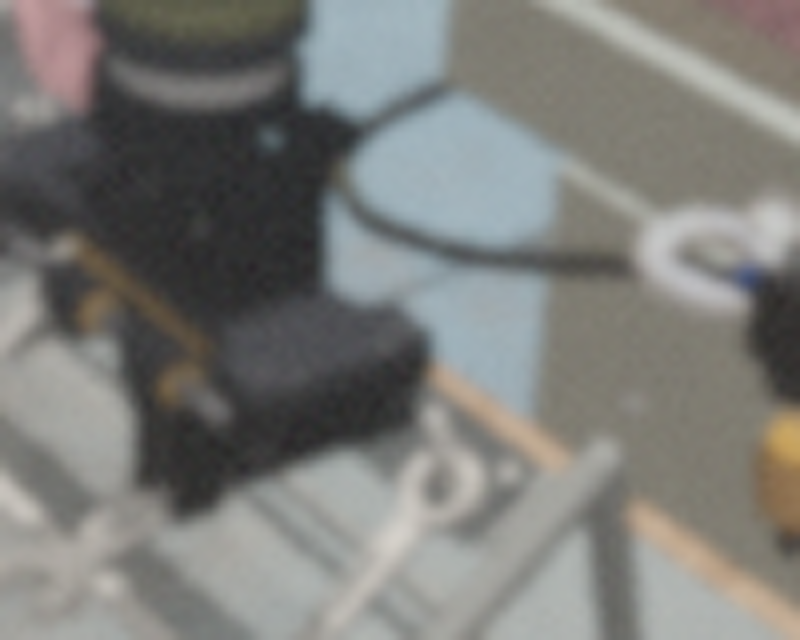

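View pics/w10.png

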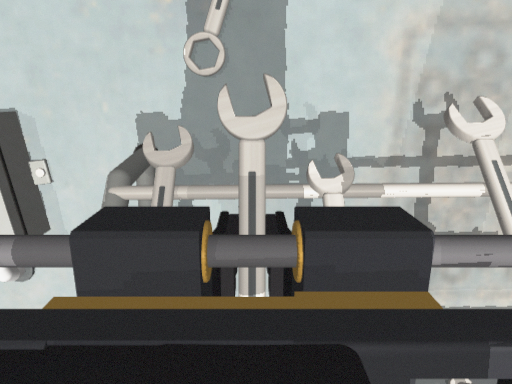

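```bash
python3 -m pendant '{"xyz":[[0.003,0,-0.008],[0.004,0,-0.008],[0.004,0,-0.008],[0.004,0,-0.007],[0.002,0,-0.005],[0,0,0]],"turn":[0,0,0,0,0,0]}'
python3 - <<'E'
from h import *
o=readout.get_obs(); print(o['tool_pos'],yaw(),o['force'])
M=snap('wrist','w11.png')
E
```

```text
time_s: 12.32
tool_pos: [0.6225, -0.0303, 0.1102]
tool_rot: [78.4, 89.6, 73.7]
force: [-1.5, 0.1, -0.4]
grip_width: 0.0136
[ 0.62253392 -0.0303453   0.11018144] -4.742918140655191 [-1.45461564  0.0810647  -0.37018445]
```

View pics/w11.png

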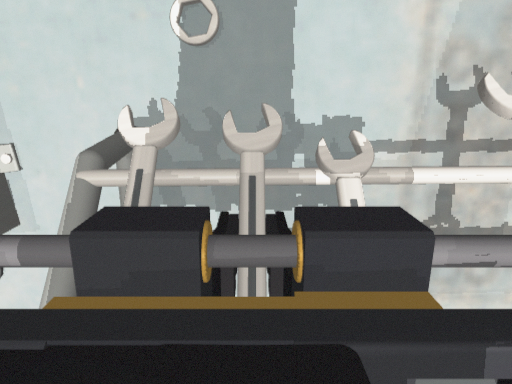

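```bash
python3 -m pendant '{"xyz":[[0,0,0],[0,0,0],[0,0,0],[0,0,0.01],[0,0,0.03],[0,0,0.05],[0,0,0.05],[0.03,0,0.03],[0,0,0]],"turn":[0,0,0,0,0,0,0,0,0]}' 0.32 
python3 - <<'E'
from h import *
o=readout.get_obs(); print(o['tool_pos'],yaw(),o['force'])
M=snap('wrist','w12.png')
M=snap('scene','s12.png',(220,100,380,230),5)
find('scene',M,['eye_medium','spanner_medium_mid','twin_medium_mid','twin_short_mid'],n=2)
E
```

```text
time_s: 13.5
tool_pos: [0.6528, -0.0305, 0.2904]
tool_rot: [47.2, 89.4, 42.4]
force: [-1.0, -0.8, -0.3]
grip_width: 0.028
[ 0.65281432 -0.03051266  0.29037809] -4.740861167288855 [-0.99648312 -0.83133877 -0.26211489]
eye_medium 0.55 [ 0.683 -0.037  0.162] [314. 171.]
spanner_medium_mid 0.54 [0.439 0.316 0.005] [190. 186.]
spanner_medium_mid 0.52 [ 0.628 -0.032  0.116] [298. 188.]
twin_medium_mid 0.79 [ 0.62  -0.088  0.113] [308. 200.]
twin_medium_mid 0.42 [ 0.578 -0.267  0.05 ] [338. 256.]
twin_short_mid 0.5 [0.636 0.022 0.122] [289. 178.]
```

View pics/w12.png

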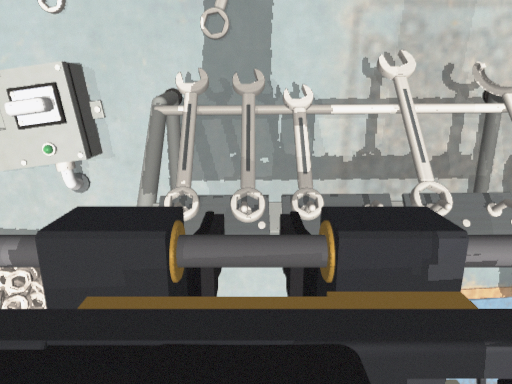

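View pics/s12.png

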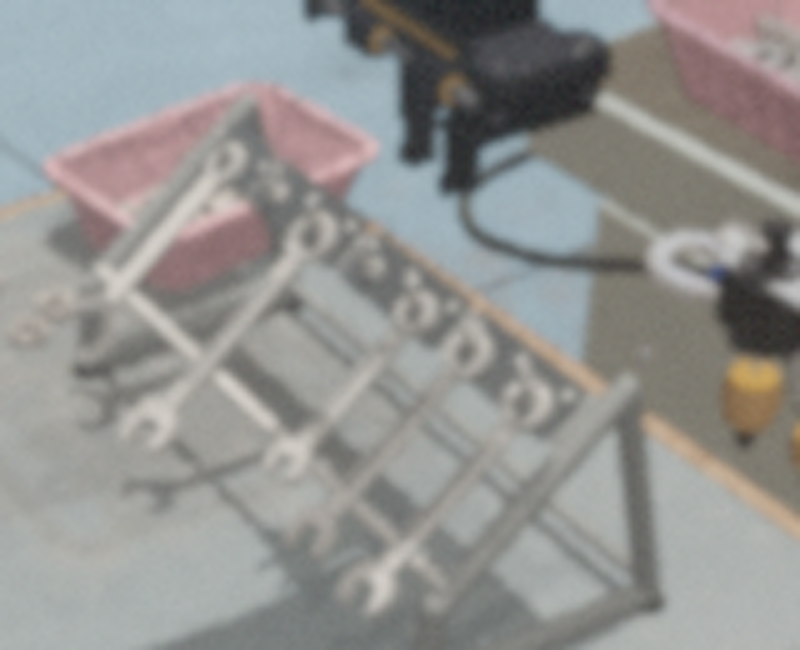

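```bash
python3 -m pendant '{"xyz":[[-0.05,0.002,0],[-0.05,0.002,-0.01],[-0.05,0.002,-0.01],[-0.05,0.002,-0.015],[-0.045,0.002,-0.015],[0,0,0],[0,0,0]],"turn":[0,-0.1,-0.1,-0.1,-0.03,0,0]}' 0.5
python3 - <<'E'
from h import *
o=readout.get_obs(); print(o['tool_pos'],yaw(),o['force'])
M=snap('wrist','w13.png')
find('wrist',M,['spanner_long_mid','eye_long'],n=2)
E
```

```text
time_s: 14.68
tool_pos: [0.3922, -0.0197, 0.2257]
tool_rot: [169.8, 89.3, 145.7]
force: [-0.6, -0.5, 0.9]
grip_width: 0.0437
[ 0.39222635 -0.01968001  0.22572031] -24.111513626823974 [-0.56160807 -0.52900404  0.91403186]
spanner_long_mid 0.79 [ 0.424 -0.025  0.009] [257. 186.]
```

View pics/w13.png

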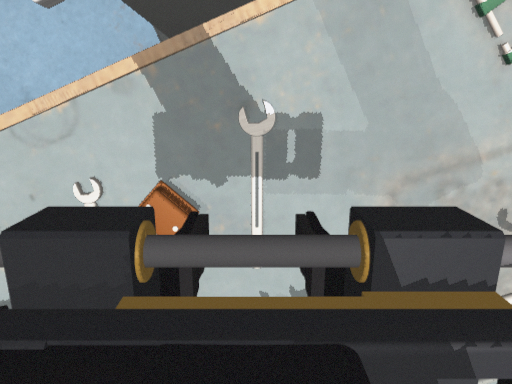

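```bash
python3 - <<'E'
from h import *
M=T('wrist'); o=readout.get_obs(); A=R.from_euler('xyz',o['tool_rot'],degrees=True).as_matrix()
for uv in [(257,102),(257,140),(257,186),(257,230)]:
    P=ray('wrist',M,uv,0.007); print(P.round(4), (A.T@(P-o['tool_pos'])).round(4))
E
```

```text
[0.3387 0.0118 0.007 ] [ 0.2196  0.0066 -0.0596]
[ 0.3763 -0.0049  0.007 ] [ 0.2191  0.0067 -0.0185]
[ 0.4244 -0.0263  0.007 ] [0.2184 0.0069 0.0342]
[ 0.4734 -0.0481  0.007 ] [0.2177 0.0071 0.0878]
```

```bash
python3 -m pendant '{"xyz":[[0.015,-0.003,-0.05],[0.015,-0.003,-0.05],[0.002,0,-0.05],[0,0,-0.04],[0,0,-0.015],[0,0,0],[0,0,0]],"turn":[0,0,0,0,0,0,0]}' 0.5
python3 - <<'E'
from h import *
o=readout.get_obs(); print(o['tool_pos'],yaw(),o['force'])
M=snap('wrist','w14.png',(100,80,400,330),2.6)
E
```

```text
time_s: 15.7
tool_pos: [0.4342, -0.0285, 0.0172]
tool_rot: [-143.3, 89.8, -167.5]
force: [-0.1, -0.8, 0.9]
grip_width: 0.0436
[ 0.4342099 -0.0284538  0.0171892] -24.217612028397134 [-0.05721449 -0.78256521  0.91424066]
```

View pics/w14.png

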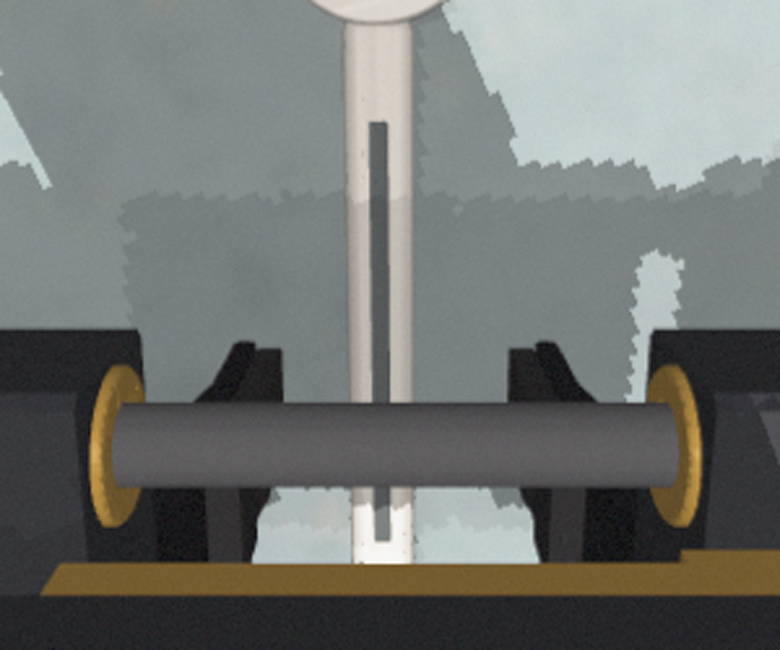

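```bash
python3 -m pendant '{"xyz":[[-0.008,0.003,-0.005],[0,0,-0.005],[0,0,-0.003],[0,0,0],[0,0,0]],"turn":[0,0,0,0,0]}' 0.5
python3 -m pendant '{"xyz":[[0,0,0],[0,0,0],[0,0,0],[0,0,0],[0,0,0]],"turn":[0,0,0,0,0]}' 0 25
python3 - <<'E'
from h import *
o=readout.get_obs(); print(o['tool_pos'],yaw(),o['force'],o['grip_width'])
E
```

```text
time_s: 16.38
tool_pos: [0.4275, -0.0247, 0.0054]
tool_rot: [79.6, 89.9, 55.4]
force: [-0.1, -0.1, -0.5]
grip_width: 0.0433
time_s: 17.0
tool_pos: [0.4276, -0.0251, 0.0056]
tool_rot: [61.9, 89.9, 37.7]
force: [0.9, 0.7, -0.1]
grip_width: 0.0127
[ 0.42759652 -0.02509509  0.00561016] -24.21449837890389 [ 0.85585812  0.69756899 -0.12580358] 0.012702863399728412
```

```bash
python3 -m pendant '{"xyz":[[0,0,0.04],[0,0,0.06],[0,0,0.06],[0,0,0.06],[0,0.01,0.055],[0.02,0.045,0],[0.03,0.05,0],[0.03,0.05,0],[0.03,0.04,0],[0,0,0]],"turn":[0,0,0,0,0,0.1,0.1,0.1,0.04,0]}'
python3 - <<'E'
from h import *
o=readout.get_obs(); print(o['tool_pos'],yaw(),o['force'],o['grip_width'])
M=snap('wrist','w15.png')
E
```

```text
time_s: 18.25
tool_pos: [0.5344, 0.1773, 0.2859]
tool_rot: [147.7, 89.7, 143.5]
force: [-0.4, -0.5, -1.7]
grip_width: 0.0128
[0.53444038 0.17728052 0.28591887] -4.167559468032288 [-0.37607907 -0.47954989 -1.67765706] 0.012818603430311586
```

View pics/w15.png

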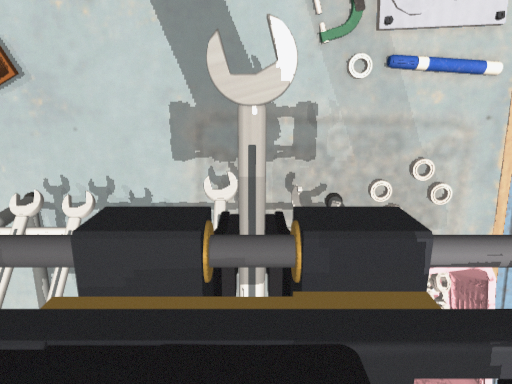

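```bash
python3 -m pendant '{"xyz":[[0.04,0.007,0],[0.037,0.007,0],[0,0,-0.04],[0,0,-0.022],[0,0,0],[0,0,0]],"turn":[-0.01,0,0,0,0,0]}'
python3 - <<'E'
from h import *
o=readout.get_obs(); print(o['tool_pos'],yaw(),o['force'],o['grip_width'])
M=snap('scene','s16.png',(220,80,320,160),8)
A=R.from_euler('xyz',o['tool_rot'],degrees=True).as_matrix()
e=o['tool_pos']+A[:,2]*.081-[0,0,.001]
print((proj('scene',M,e)-[220,80])*8)
Ry=R.from_euler('z',-4.8,degrees=True).as_matrix()
print((proj('scene',M,np.array([.705,.1845,.163])+Ry@[-.011,0,.0226])-[220,80])*8)
E
```

```text
time_s: 19.05
tool_pos: [0.6109, 0.1804, 0.2239]
tool_rot: [-177.5, 89.7, 177.0]
force: [-0.5, -0.8, -2.0]
grip_width: 0.0129
[0.61091189 0.18043229 0.22386622] -5.504153841292045 [-0.45881139 -0.79431763 -1.98848318] 0.012852544778906613
[438.8733175  358.20053794]
[424.04043228 424.18502236]
```

View pics/s16.png

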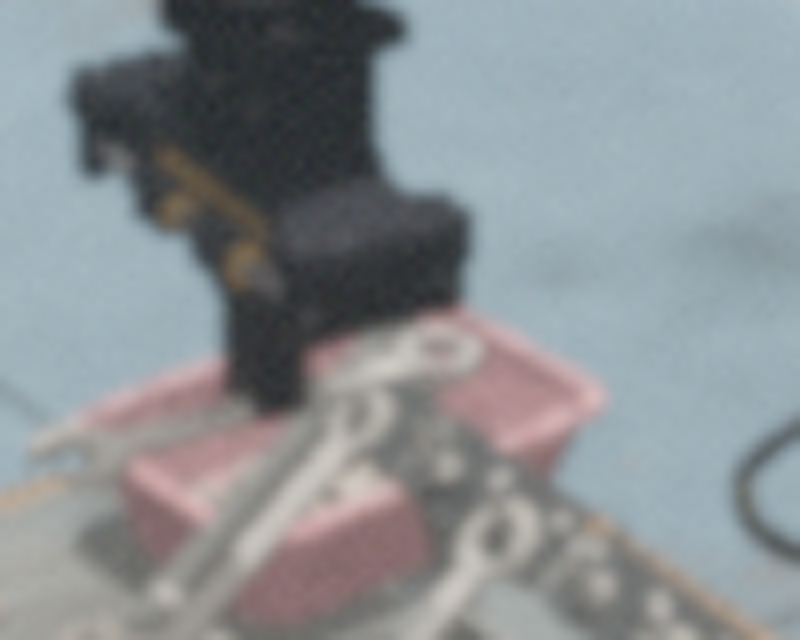

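```bash
python3 - <<'E'
from h import *
im=cv2.imread('pics/scene0.png')
M=T('scene'); Ry=R.from_euler('z',-4.8,degrees=True).as_matrix()
c=cv2.resize(im[100:200,240:340],None,fx=6,fy=6,interpolation=cv2.INTER_CUBIC)
d=c.copy()
out=np.array([-.643,0,.766]);up=np.array([.766,0,.643])
for h in ((.686,-.038,.163),(.696,.0725,.163),(.705,.1845,.163)):
    pts=[((proj('scene',M,np.array(h)+Ry@(out*a+up*b))-[240,100]+.5)*6).astype(int) for a,b in((-.0045,0),(.0145,0),(.0245,.006))]
    for p,q in zip(pts,pts[1:]): cv2.line(d,tuple(map(int,p)),tuple(map(int,q)),(0,0,255),1)
cv2.imwrite('pics/cmp.png',np.hstack([c,d])[:, :1200][:, :][:600, :])
cv2.imwrite('pics/cmp.png',cv2.resize(np.hstack([c[:420],d[:420]]),(800,280)))
cv2.imwrite('pics/cmpa.png',c);cv2.imwrite('pics/cmpb.png',d)
E
```

```text
(no output)
```

View pics/cmpa.png

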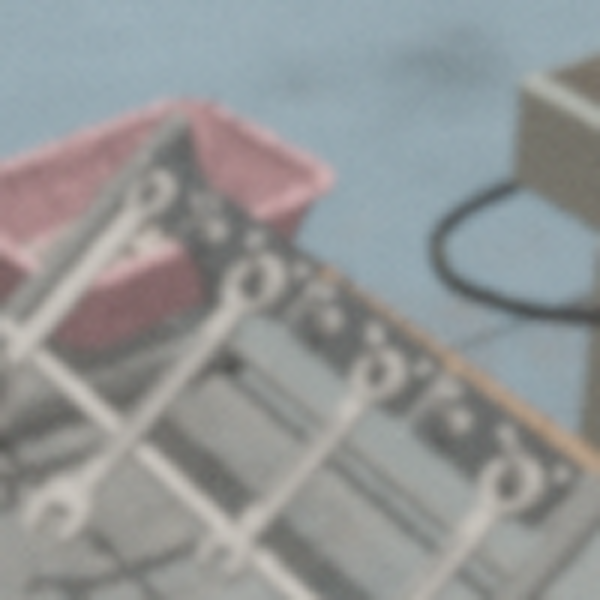

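View pics/cmpb.png

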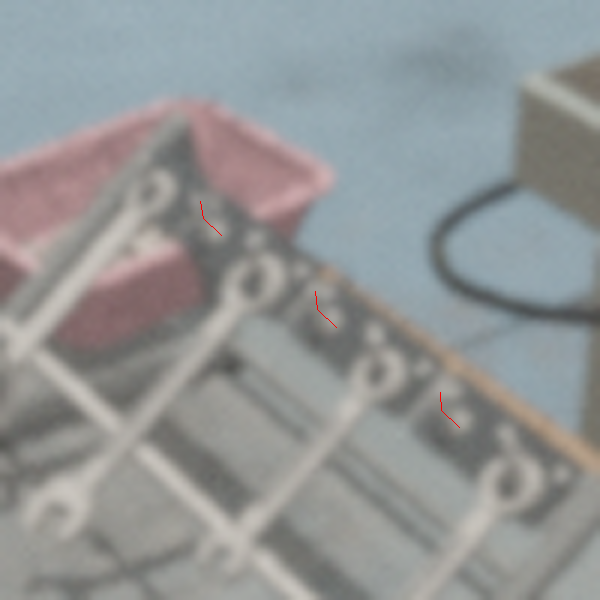

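```bash
python3 -m pendant '{"xyz":[[0.002,0.006,-0.005],[0,0.005,-0.008],[0,0,-0.007],[0,0,0],[0,0,0]],"turn":[0.012,0,0,0,0]}'
python3 - <<'E'
from h import *
o=readout.get_obs(); print(o['tool_pos'],yaw(),o['force'],o['grip_width'])
M=snap('scene','s17.png',(220,80,320,160),8)
E
```

```text
time_s: 19.73
tool_pos: [0.6135, 0.193, 0.2047]
tool_rot: [150.8, 89.8, 146.1]
force: [0.4, 0.8, -1.5]
grip_width: 0.0127
[0.61354248 0.19301541 0.20474409] -4.711965617597854 [ 0.41709688  0.77569459 -1.4656496 ] 0.012728512926528652
```

View pics/s17.png

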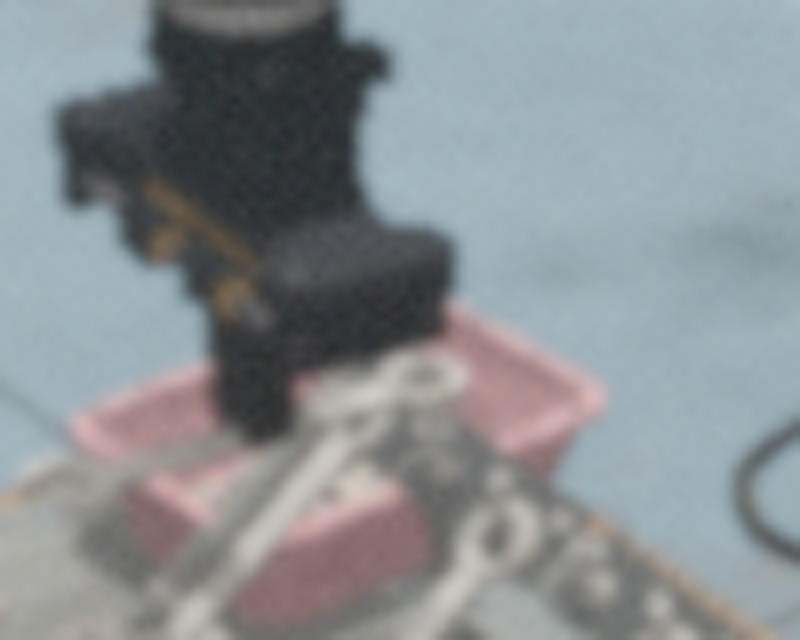

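```bash
python3 -m pendant '{"xyz":[[0,-0.001,-0.01],[0,0,-0.01],[0,0,-0.006],[0,0,0],[0.003,0,-0.006],[0,0,0]],"turn":[0,0,0,0,0,0]}' - 12
python3 - <<'E'
from h import *
o=readout.get_obs(); print(o['tool_pos'],yaw(),o['force'],o['grip_width'])
M=snap('scene','s18.png',(220,80,320,160),8)
M=snap('wrist','w18.png')
E
```

```text
time_s: 20.52
tool_pos: [0.6163, 0.1915, 0.1703]
tool_rot: [162.2, 89.7, 157.4]
force: [-1.7, 0.0, -1.6]
grip_width: 0.0129
[0.61627639 0.19153762 0.17027623] -4.744980429175661 [-1.73698174  0.02119695 -1.6246179 ] 0.012863321833797589
```

View pics/s18.png

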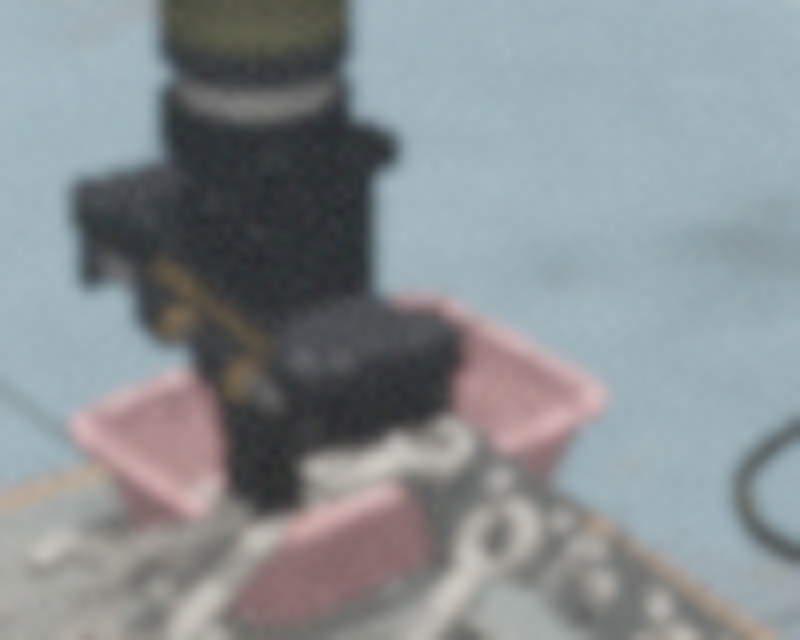

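View pics/w18.png

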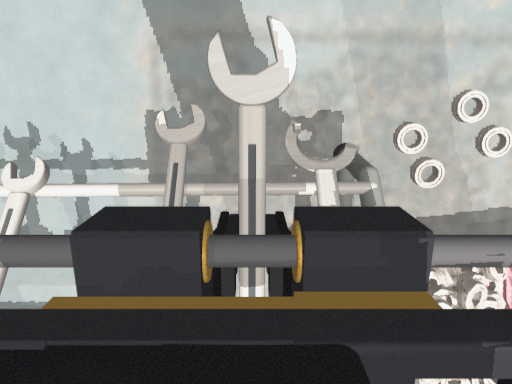

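```bash
python3 -m pendant '{"xyz":[[0.001,0,-0.008],[0.002,0,-0.008],[0.002,0,-0.008],[0.002,0,-0.007],[0.003,0,-0.008],[0.003,0,-0.008],[0.004,0,-0.008],[0.003,0,-0.005],[0,0,0]],"turn":[0,0,0,0,0,0,0,0,0]}' 0 6
python3 - <<'E'
from h import *
o=readout.get_obs(); print(o['tool_pos'],yaw(),o['force'],o['grip_width'])
M=snap('wrist','w19.png')
E
```

```text
time_s: 21.75
tool_pos: [0.6386, 0.1913, 0.1082]
tool_rot: [137.7, 89.8, 133.0]
force: [0.4, 0.3, -2.9]
grip_width: 0.0136
[0.63862511 0.19129603 0.10821255] -4.760865859398886 [ 0.44036609  0.31782081 -2.94208087] 0.013625347337619984
```

View pics/w19.png

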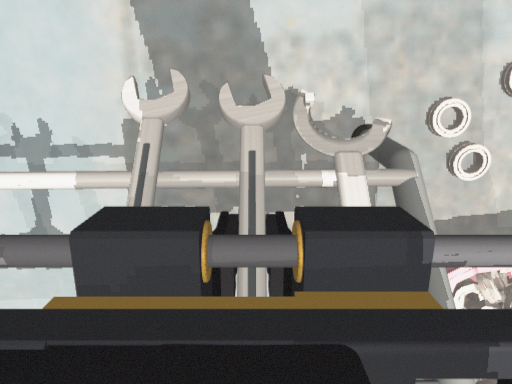

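Close to parallel with its twin. I'll release it and lift.

```bash
python3 -m pendant '{"xyz":[[0,0,0],[0,0,0],[0,0,0],[0,0,0.01],[0,0,0.03],[0,0,0.05],[0,0,0.05],[0.03,-0.04,0.04],[0,-0.03,0],[0,0,0]],"turn":[0,0,0,0,0,0,0,0,0,0]}' 0.32 
python3 - <<'E'
from h import *
o=readout.get_obs(); print(o['tool_pos'],yaw(),o['force'])
M=snap('wrist','w20.png')
M=snap('scene','s20.png',(220,100,380,230),5)
find('scene',M,['spanner_short_mid','eye_short','enable_plug_mid'],n=3)
E
```

```text
time_s: 23.05
tool_pos: [0.668, 0.1227, 0.2983]
tool_rot: [39.2, 89.6, 34.6]
force: [0.1, 0.3, -0.7]
grip_width: 0.0278
[0.66804104 0.12266021 0.29826459] -4.599002470326 [ 0.10625012  0.28111425 -0.73592671]
spanner_short_mid 0.56 [ 0.402 -0.223  0.009] [276. 286.]
eye_short 0.73 [ 0.459 -0.252  0.011] [300. 282.]
eye_short 0.72 [ 0.401 -0.228  0.009] [277. 287.]
enable_plug_mid 0.69 [ 0.403 -0.127  0.032] [255. 258.]
enable_plug_mid 0.63 [ 0.341 -0.363  0.034] [291. 327.]
enable_plug_mid 0.61 [ 0.445 -0.403  0.029] [336. 318.]
```

View pics/w20.png

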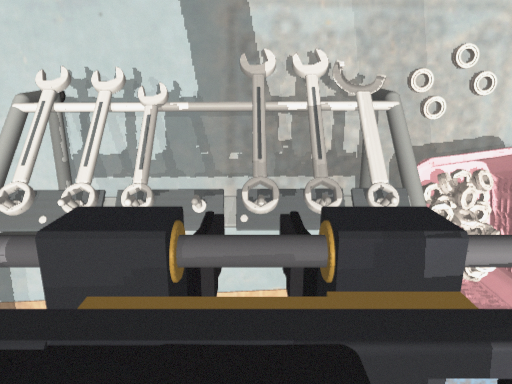

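View pics/s20.png

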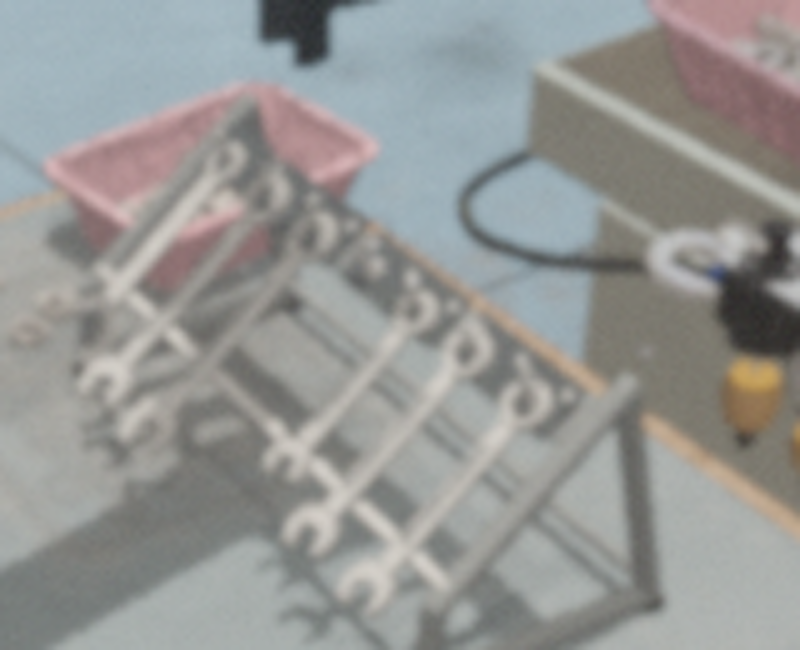

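```bash
python3 -m pendant '{"xyz":[[-0.036,-0.043,0],[-0.036,-0.043,0],[-0.036,-0.043,0],[-0.036,-0.043,0],[-0.036,-0.043,-0.01],[-0.036,-0.043,-0.02],[-0.034,-0.043,-0.02],[-0.034,-0.043,0],[0,0,0],[0,0,0]],"turn":[0,-0.05,-0.05,-0.05,-0.05,-0.05,-0.036,0,0,0]}' 0.5
python3 - <<'E'
from h import *
o=readout.get_obs(); print(o['tool_pos'],yaw(),o['force'])
M=snap('wrist','w21.png')
find('wrist',M,['spanner_short_mid','eye_short'],n=2)
E
```

```text
time_s: 24.55
tool_pos: [0.3731, -0.2095, 0.2378]
tool_rot: [122.7, 89.5, 103.0]
force: [0.3, 0.6, -0.0]
grip_width: 0.0437
[ 0.37307824 -0.2095246   0.23776913] -19.703351009160627 [ 0.28169421  0.60965254 -0.04712012]
spanner_short_mid 0.61 [ 0.401 -0.226  0.004] [244. 182.]
eye_short 0.66 [ 0.464 -0.25   0.005] [244. 235.]
```

View pics/w21.png

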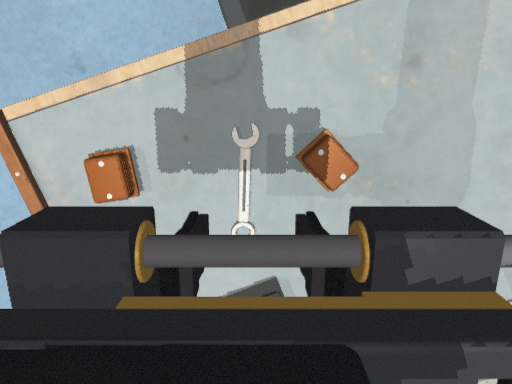

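```bash
python3 - <<'E'
from h import *
M=T('wrist'); o=readout.get_obs()
for uv in [(246,124),(245,150),(244,205),(243.5,231)]:
    P=ray('wrist',M,uv,0.007); print(P.round(4))
E
```

```text
[ 0.3378 -0.2017  0.007 ]
[ 0.3653 -0.2129  0.007 ]
[ 0.4273 -0.2367  0.007 ]
[ 0.4584 -0.2486  0.007 ]
```

```bash
python3 -m pendant '{"xyz":[[0.008,-0.007,-0.05],[0.007,-0.006,-0.05],[0,0,-0.05],[0,0,-0.045],[0,0,-0.015],[0,0,0],[0,0,0]],"turn":[-0.023,0,0,0,0,0,0]}' 0.5
python3 - <<'E'
from h import *
o=readout.get_obs(); print(o['tool_pos'],yaw(),o['force'])
M=snap('wrist','w22.png',(100,80,400,330),2.6)
E
```

```text
time_s: 25.58
tool_pos: [0.395, -0.2172, 0.0227]
tool_rot: [124.1, 89.9, 104.0]
force: [1.3, 1.1, 0.8]
grip_width: 0.0438
[ 0.39497938 -0.2171976   0.02272365] -20.06257230724781 [1.31805149 1.11220841 0.7514009 ]
```

View pics/w22.png

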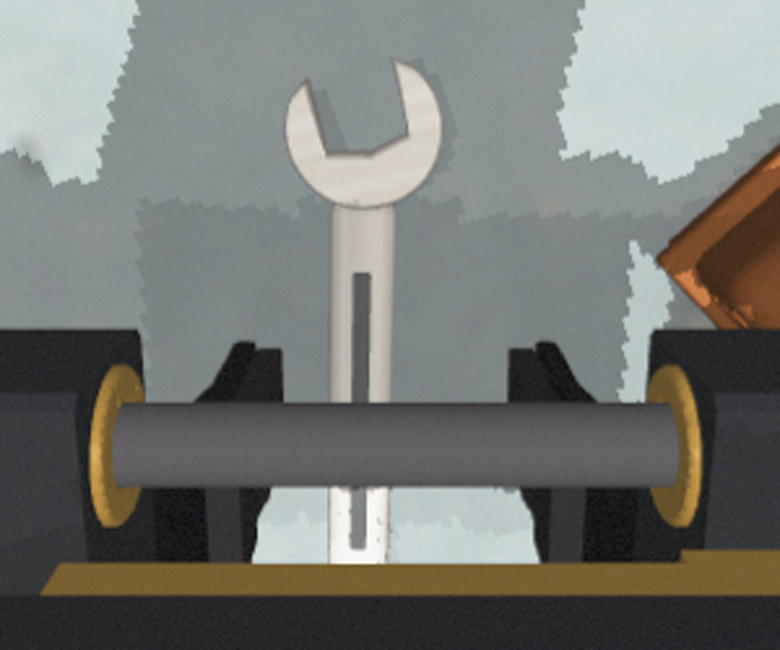

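```bash
python3 -m pendant '{"xyz":[[-0.003,-0.005,-0.005],[0,-0.001,-0.007],[0,0,-0.006],[0,0,0],[0,0,0]],"turn":[-0.016,0,0,0,0]}' 0.5
python3 - <<'E'
from h import *
o=readout.get_obs(); print(o['tool_pos'],yaw(),o['force'])
E
python3 -m pendant '{"xyz":[[0,0,0],[0,0,0],[0,0,0],[0,0,0],[0,0,0]],"turn":[0,0,0,0,0]}' 0 25
python3 - <<'E'
from h import *
o=readout.get_obs(); print(o['tool_pos'],yaw(),o['force'])
M=snap('wrist','w23.png',(100,80,400,330),2.6)
E
```

```text
time_s: 26.25
tool_pos: [0.3936, -0.2239, 0.0054]
tool_rot: [52.4, 89.7, 31.4]
force: [0.3, 0.6, -1.1]
grip_width: 0.0436
[ 0.39363187 -0.22394603  0.00543355] -21.04249214677293 [ 0.30134037  0.60611802 -1.09613005]
time_s: 26.88
tool_pos: [0.394, -0.224, 0.0058]
tool_rot: [47.4, 89.7, 26.4]
force: [-0.8, 0.6, -0.5]
grip_width: 0.0127
[ 0.3939685  -0.22400361  0.00575997] -21.033035703886792 [-0.81305127  0.57875386 -0.50600031]
```

View pics/w23.png

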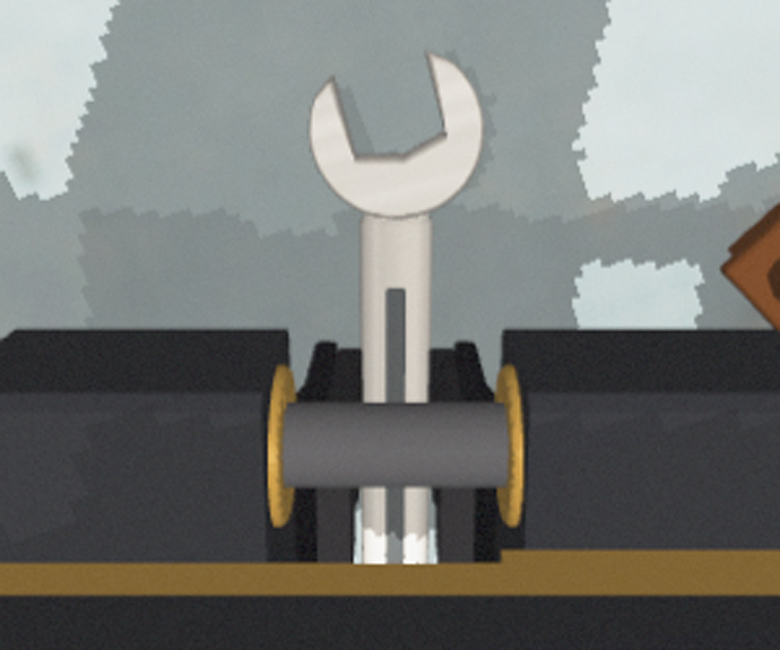

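```bash
python3 -m pendant '{"xyz":[[0,0,0.04],[0,0,0.06],[0,0,0.06],[0,0,0.06],[0,0.01,0.06],[0.02,0.045,0],[0.03,0.045,0],[0.03,0.045,0],[0.03,0.045,0],[0,0,0]],"turn":[0,0,0,0,0,0.1,0.1,0.083,0,0]}'
python3 -m pendant '{"xyz":[[0.04,0.04,0],[0.04,0.04,0],[0.03,0.035,0],[0,0,0],[0,0,0]],"turn":[0,0,0,0,0]}'
python3 - <<'E'
from h import *
o=readout.get_obs(); print(o['tool_pos'],yaw(),o['force'],o['grip_width'])
M=snap('wrist','w24.png')
E
```

```text
time_s: 28.18
tool_pos: [0.5015, -0.0271, 0.2938]
tool_rot: [66.1, 89.6, 61.5]
force: [-0.2, -0.3, -1.3]
grip_width: 0.0128
time_s: 28.8
tool_pos: [0.6125, 0.0858, 0.2919]
tool_rot: [97.0, 89.8, 92.1]
force: [-0.2, -1.0, -0.6]
grip_width: 0.0125
[0.61253108 0.08579101 0.29194375] -4.875646302761861 [-0.2054841  -0.97146262 -0.64872649] 0.012533774656467588
```

View pics/w24.png

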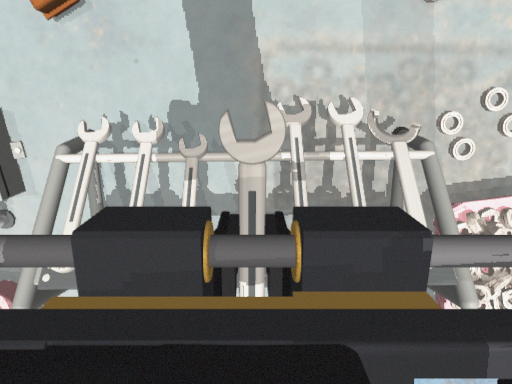

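Straight in the grip. Next I'll position it over the short hook.

```bash
python3 -m pendant '{"xyz":[[0.004,-0.006,-0.04],[0,0,-0.035],[0,0,-0.012],[0,0,0],[0,0,0]],"turn":[0,0,0,0,0]}'
python3 - <<'E'
from h import *
o=readout.get_obs(); print(o['tool_pos'],yaw(),o['force'],o['grip_width'])
M=snap('scene','s25.png',(245,100,345,180),8)
A=R.from_euler('xyz',o['tool_rot'],degrees=True).as_matrix()
e=o['tool_pos']+A[:,2]*.069-[0,0,.001]
print((proj('scene',M,e)-[245,100]+.5)*8)
Ry=R.from_euler('z',-4.8,degrees=True).as_matrix()
print((proj('scene',M,np.array([.696,.0725,.163])+Ry@[-.011,0,.0226])-[245,100]+.5)*8)
E
```

```text
time_s: 29.48
tool_pos: [0.6159, 0.0746, 0.208]
tool_rot: [52.5, 89.5, 47.3]
force: [0.1, -0.4, -1.5]
grip_width: 0.013
[0.61586193 0.0746194  0.20801989] -5.254488856208878 [ 0.12079496 -0.38243148 -1.54092299] 0.012953773632842697
[390.55925304 346.28634488]
[381.31168129 389.03985643]
```

View pics/s25.png

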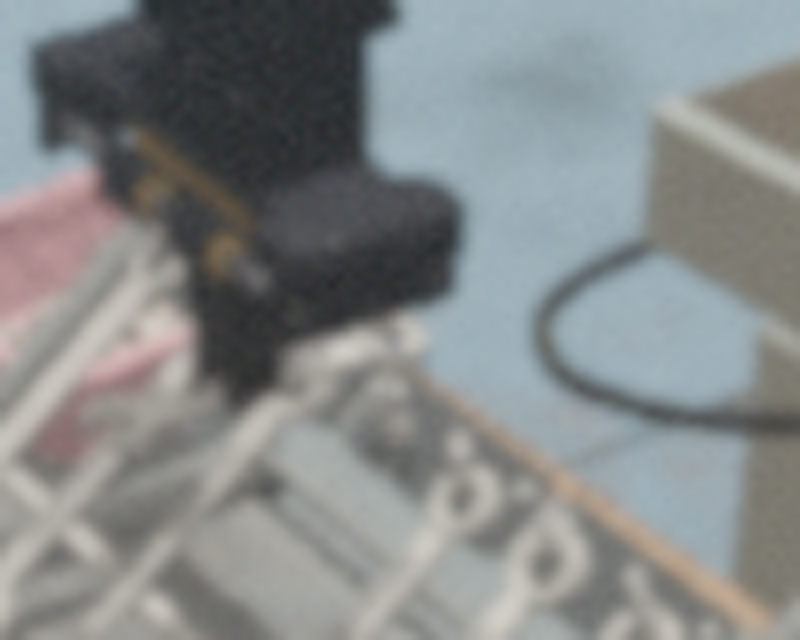

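```bash
python3 -m pendant '{"xyz":[[0,0.004,0],[0,0,0],[0,0,-0.005],[0,0,0]],"turn":[0.008,0,0,0]}' - 12
python3 - <<'E'
from h import *
o=readout.get_obs(); print(o['tool_pos'],yaw(),o['force'],o['grip_width'])
E
```

```text
time_s: 30.02
tool_pos: [0.6171, 0.0796, 0.205]
tool_rot: [43.5, 89.3, 38.8]
force: [0.2, 0.1, -1.1]
grip_width: 0.0133
[0.61711979 0.07960386 0.2050488 ] -4.707215574736967 [ 0.18320574  0.13960574 -1.12536543] 0.013332509042935184
```

```bash
python3 -m pendant '{"xyz":[[-0.001,-0.001,-0.01],[0,0,-0.009],[0,0,-0.007],[0,0,0],[0,0,0]],"turn":[0,0,0,0,0]}'
python3 - <<'E'
from h import *
o=readout.get_obs(); print(o['tool_pos'],yaw(),o['force'],o['grip_width'])
M=snap('scene','s26.png',(245,100,345,180),8)
E
```

```text
time_s: 30.65
tool_pos: [0.6154, 0.0782, 0.1761]
tool_rot: [46.8, 89.4, 42.0]
force: [-0.6, -0.2, -0.5]
grip_width: 0.013
[0.61541858 0.07820777 0.17609894] -4.728786107433861 [-0.6058277  -0.15809434 -0.48712615] 0.013033111250297975
```

View pics/s26.png

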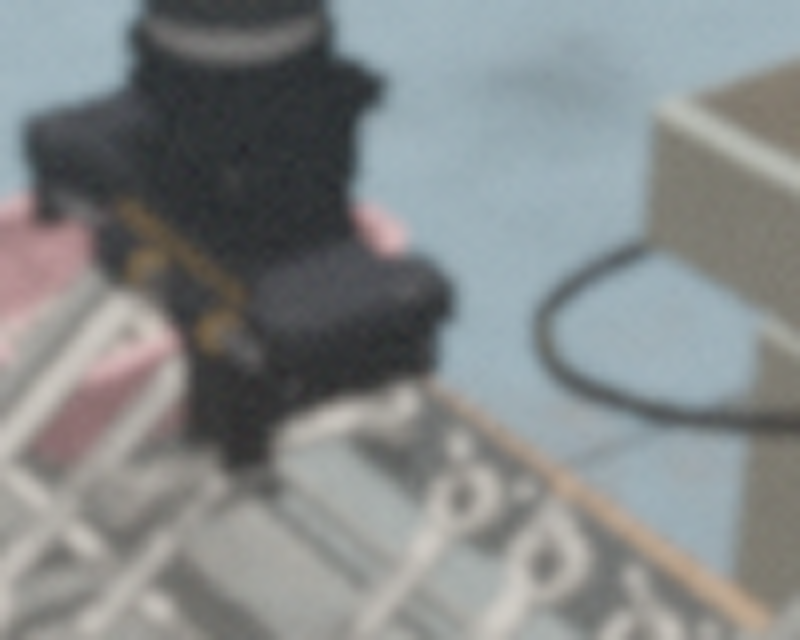

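```bash
python3 -m pendant '{"xyz":[[0.003,0,-0.005],[0,0,0],[0.001,0,-0.007],[0.002,0,-0.007],[0.002,0,-0.007],[0,0,0]],"turn":[0,0,0,0,0,0]}' 0 6
python3 - <<'E'
from h import *
o=readout.get_obs(); print(o['tool_pos'],yaw(),o['force'],o['grip_width'])
M=snap('wrist','w27.png')
E
```

```text
time_s: 31.45
tool_pos: [0.6236, 0.0784, 0.1483]
tool_rot: [50.3, 89.4, 45.6]
force: [-0.9, -0.1, -1.4]
grip_width: 0.0133
[0.62359891 0.07840283 0.14830564] -4.712361612715983 [-0.91050685 -0.14391861 -1.35745547] 0.013319023191955572
```

View pics/w27.png

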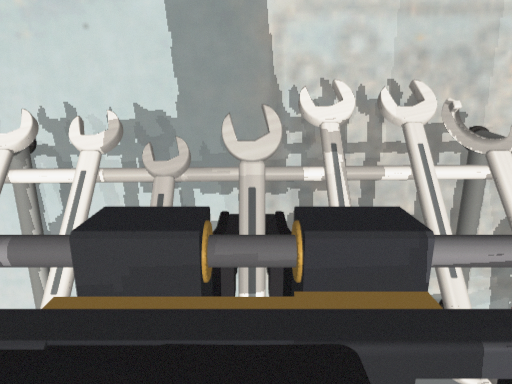

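Pivoting properly. I'll continue.

```bash
python3 -m pendant '{"xyz":[[0.003,0,-0.007],[0.004,0,-0.008],[0.004,0,-0.008],[0.003,0,-0.006],[0,0,0]],"turn":[0,0,0,0,0]}'
python3 - <<'E'
from h import *
o=readout.get_obs(); print(o['tool_pos'],yaw(),o['force'],o['grip_width'])
M=snap('wrist','w28.png')
E
```

```text
time_s: 32.12
tool_pos: [0.6395, 0.0783, 0.1189]
tool_rot: [45.9, 89.3, 41.2]
force: [-0.8, -0.6, -0.4]
grip_width: 0.0134
[0.63945793 0.07830819 0.11893285] -4.7152203534538115 [-0.78653967 -0.57955732 -0.42709739] 0.013424298292809483
```

View pics/w28.png

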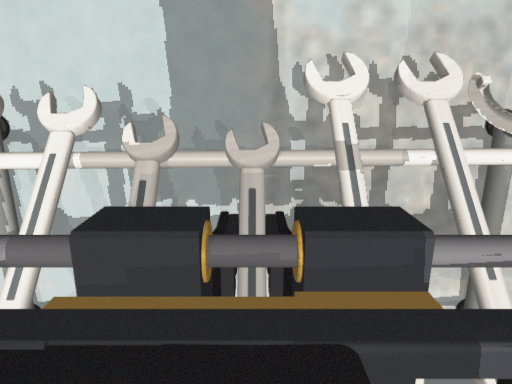

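```bash
python3 -m pendant '{"xyz":[[0,0,0],[0,0,0],[0,0,0],[0,0,0.01],[0,0,0.03],[0,0,0.05],[0,0,0.05],[0.03,0,0.04],[0,0,0],[0,0,0]],"turn":[0,0,0,0,0,0,0,0,0,0]}' 0.32 
python3 - <<'E'
from h import *
o=readout.get_obs(); print(o['tool_pos'],yaw(),o['force'])
M=snap('wrist','w29.png')
M=snap('top','t29.png')
find('top',M,['enable_plug_mid','setting_plug_mid','machine_socket','parking_socket'],n=3)
E
```

```text
time_s: 33.42
tool_pos: [0.6692, 0.0778, 0.309]
tool_rot: [35.9, 89.1, 31.2]
force: [-0.3, -0.1, -0.3]
grip_width: 0.0283
[0.66924999 0.0777825  0.30903137] -4.717279686749664 [-0.29436843 -0.13733608 -0.29232901]
enable_plug_mid 0.75 [ 0.449 -0.408  0.032] [377. 222.]
enable_plug_mid 0.66 [ 0.406 -0.132  0.035] [294. 233.]
enable_plug_mid 0.48 [ 0.335 -0.361  0.031] [363. 256.]
setting_plug_mid 0.61 [ 0.575 -0.27   0.056] [337. 183.]
setting_plug_mid 0.23 [ 0.581 -0.34   0.047] [358. 182.]
machine_socket 0.97 [ 0.576 -0.269  0.049] [336. 182.]
parking_socket 0.7 [ 0.583 -0.338  0.047] [357. 181.]
```

View pics/w29.png

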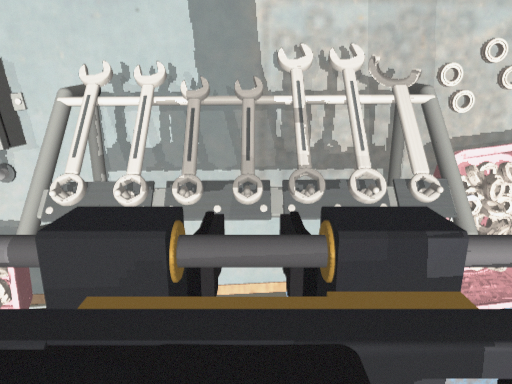

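View pics/t29.png

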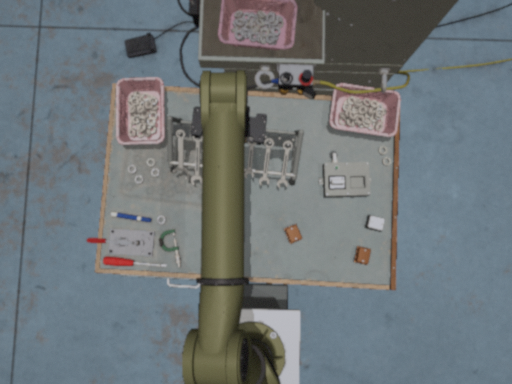

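```bash
python3 -m pendant '{"xyz":[[-0.015,-0.045,0],[-0.015,-0.045,0],[-0.015,-0.045,0],[-0.015,-0.045,0],[-0.015,-0.045,0],[-0.01,-0.045,-0.02],[-0.01,-0.02,-0.02],[0,0,0],[0,0,0]],"turn":[-0.17,-0.17,-0.17,-0.17,-0.17,-0.17,-0.17,-0.17,0]}' 0.6
python3 - <<'E'
from h import *
o=readout.get_obs(); print(o['tool_pos'],yaw(),o['force'],o['qpos'].round(0))
M=snap('wrist','w30.png')
find('wrist',M,['enable_plug_mid','setting_plug_mid','machine_socket','parking_socket'],n=2)
E
```

```text
time_s: 34.85
tool_pos: [0.5652, -0.2183, 0.2623]
tool_rot: [48.0, 89.4, -37.0]
force: [-0.5, 0.1, 0.4]
grip_width: 0.052
[ 0.56516637 -0.21827616  0.26233759] -84.97498886882288 [-0.4812193   0.05630392  0.38596102] [-22.  15.  50.  88. -11.  81.  33.]
enable_plug_mid 0.7 [ 0.4   -0.134  0.03 ] [104.  65.]
setting_plug_mid 0.85 [ 0.577 -0.272  0.06 ] [255. 207.]
parking_socket 0.58 [ 0.582 -0.346  0.044] [253. 261.]
```

View pics/w30.png

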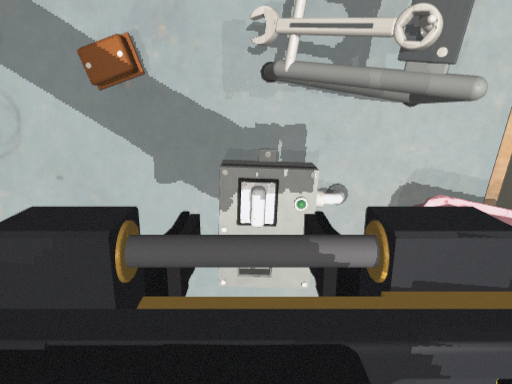

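```bash
python3 - <<'E'
from h import *
M=snap('wrist','w31.png',(200,130,360,290),5)
for P in [(.577,-.272,.073),(.577,-.272,.046),(.582,-.341,.046)]: print(((proj('wrist',M,P)-[200,130]+.5)*5).round())
E
```

```text
[274. 408.]
[272. 370.]
[266. 643.]
```

View pics/w31.png

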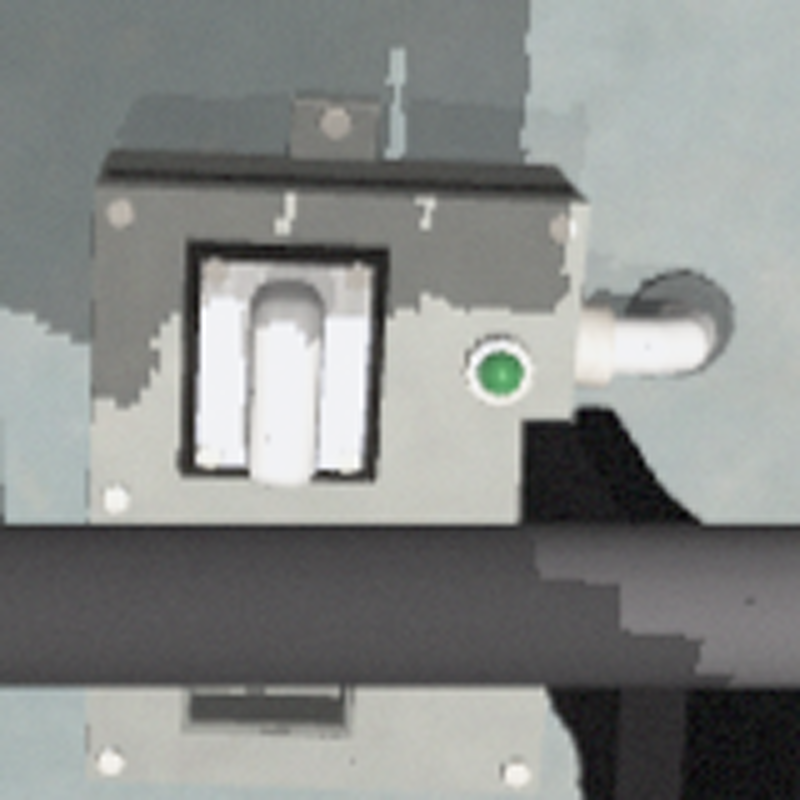

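```bash
python3 - <<'E'
from h import *
M=T('wrist')
f=lambda u,v,z: ray('wrist',M,(u/5+200-.5,v/5+130-.5),z).round(4)
print('seal',[f(*c,.047) for c in[(190,243),(387,252),(375,478),(182,473)]])
print('flange',[f(*c,.050) for c in[(203,262),(373,268),(362,470),(196,465)]])
print('handle top', f(290,292,.073),f(282,478,.073))
print('park l/r', f(185,705,.046),f(350,705,.046), 'bottom edge',f(265,730,.046))
print('box corners',f(97,185,.046),f(578,200,.046),f(88,780,.046))
E
```

```text
seal [array([ 0.5558, -0.2432,  0.047 ]), array([ 0.6006, -0.2415,  0.047 ]), array([ 0.6036, -0.2962,  0.047 ]), array([ 0.5583, -0.2988,  0.047 ])]
flange [array([ 0.5591, -0.2466,  0.05  ]), array([ 0.5975, -0.2447,  0.05  ]), array([ 0.6001, -0.2933,  0.05  ]), array([ 0.5614, -0.2954,  0.05  ])]
handle top [ 0.5782 -0.2457  0.073 ] [ 0.5803 -0.2879  0.073 ]
park l/r [ 0.5637 -0.3593  0.046 ] [ 0.6039 -0.356   0.046 ] bottom edge [ 0.5838 -0.3644  0.046 ]
box corners [ 0.5339 -0.2319  0.046 ] [ 0.6425 -0.2259  0.046 ] [ 0.5414 -0.3817  0.046 ]
```

```bash
python3 -m pendant '{"xyz":[[0.007,-0.025,-0.02],[0.007,-0.024,-0.05],[0,0,-0.05],[0,0,-0.04],[0,0,-0.015],[0,0,0],[0,0,0]],"turn":[-0.04,0,0,0,0,0,0]}' 0.5
python3 - <<'E'
from h import *
o=readout.get_obs(); print(o['tool_pos'],yaw(),o['force'])
M=snap('wrist','w32.png',(130,130,380,330),3)
E
```

```text
time_s: 36.02
tool_pos: [0.585, -0.2663, 0.0875]
tool_rot: [62.5, 88.9, -24.1]
force: [-0.4, -0.1, 0.2]
grip_width: 0.0437
[ 0.58495105 -0.26626869  0.08754187] -86.58550775165057 [-0.36401502 -0.05924417  0.2195547 ]
```

View pics/w32.png

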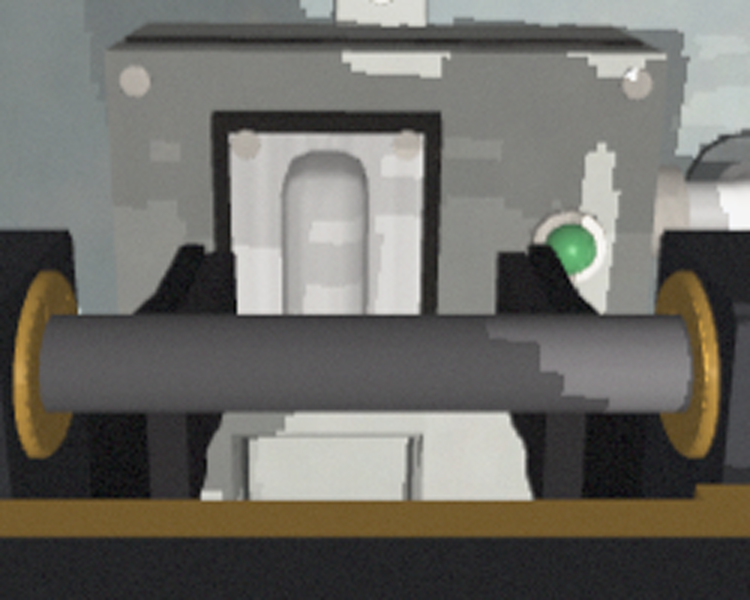

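```bash
python3 -m pendant '{"xyz":[[-0.006,-0.002,0],[0,0,0],[0,0,0]],"turn":[-0.012,0,0]}' 0.42
python3 - <<'E'
from h import *
o=readout.get_obs(); print(o['tool_pos'],yaw(),o['force'])
M=snap('wrist','w33.png',(130,130,380,330),3)
E
```

```text
time_s: 36.45
tool_pos: [0.5803, -0.2691, 0.0909]
tool_rot: [65.5, 88.5, -21.8]
force: [1.4, 0.6, 0.9]
grip_width: 0.0367
[ 0.58032351 -0.26913125  0.09088964] -87.30612874361421 [1.41478722 0.61939478 0.85352875]
```

View pics/w33.png

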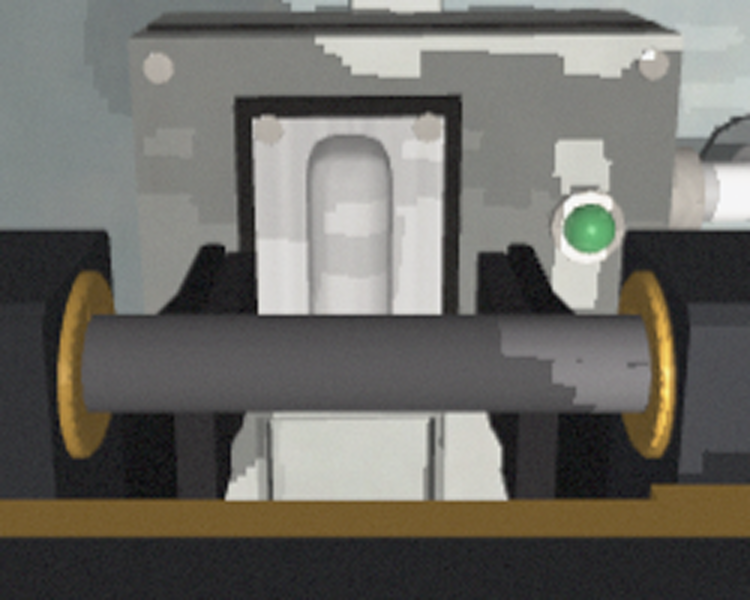

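```bash
python3 -m pendant '{"xyz":[[-0.002,0,-0.01],[0,0,-0.012],[0,0,0],[0,0,0]],"turn":[0,0,0,0]}' 0.42
python3 - <<'E'
from h import *
o=readout.get_obs(); print(o['tool_pos'],yaw(),o['force'])
print(R.from_euler('xyz',o['tool_rot'],degrees=True).as_matrix()[:,0])
M=snap('wrist','w34.png',(130,130,380,330),3)
E
```

```text
time_s: 37.0
tool_pos: [0.5775, -0.2688, 0.0663]
tool_rot: [64.7, 88.7, -22.6]
force: [-0.5, 0.6, 1.1]
grip_width: 0.0363
[ 0.57754065 -0.26881787  0.06629936] -87.30109780392678 [-0.54306283  0.61702047  1.11434108]
[ 0.02173868 -0.00905919 -0.99972264]
```

View pics/w34.png

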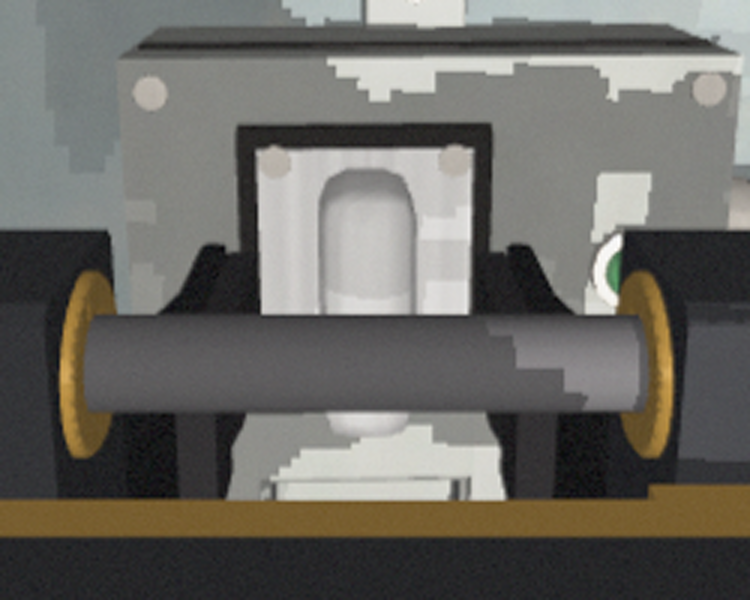

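```bash
python3 -m pendant '{"xyz":[[0,0,-0.006],[0,0,-0.004],[0,0,0]],"turn":[0,0,0]}' 0.42
python3 -m pendant '{"xyz":[[0,0,0],[0,0,0],[0,0,0],[0,0,0]],"turn":[0,0,0,0]}' 0 30
python3 - <<'E'
from h import *
o=readout.get_obs(); print(o['tool_pos'],yaw(),o['force'],o['grip_width'])
print(R.from_euler('xyz',o['tool_rot'],degrees=True).as_matrix()[:,0])
E
```

```text
time_s: 37.42
tool_pos: [0.5778, -0.2688, 0.0559]
tool_rot: [65.0, 88.6, -22.3]
force: [-0.6, -0.2, 0.5]
grip_width: 0.0368
time_s: 37.92
tool_pos: [0.5779, -0.269, 0.0563]
tool_rot: [64.9, 88.6, -22.4]
force: [0.8, -0.0, -0.7]
grip_width: 0.0153
[ 0.57792231 -0.2689505   0.05632943] -87.28452028692715 [ 0.75275985 -0.0438102  -0.65168958] 0.01532180791105353
[ 0.0225836  -0.0093018  -0.99970168]
```

```bash
python3 -m pendant '{"xyz":[[0,0,0.01],[0,0,0.015],[0,0,0.015],[0,0,0],[0.001,-0.03,0],[0.002,-0.03,0],[0,-0.01,0],[0,0,0],[0,0,0]],"turn":[0,0,0,0,0,0,0,0,0]}'
python3 - <<'E'
from h import *
o=readout.get_obs(); print(o['tool_pos'],yaw(),o['force'],o['grip_width'])
print(R.from_euler('xyz',o['tool_rot'],degrees=True).as_matrix()[:,0])
M=snap('wrist','w35.png',(130,80,380,330),3)
E
```

```text
time_s: 39.05
tool_pos: [0.5819, -0.3371, 0.0996]
tool_rot: [72.6, 88.6, -14.4]
force: [0.1, -0.1, -0.7]
grip_width: 0.0159
[ 0.58194855 -0.33713331  0.09956062] -87.0836138849399 [ 0.10455951 -0.07092306 -0.70239084] 0.015920419789406722
[ 0.02364298 -0.00608906 -0.99970192]
```

View pics/w35.png

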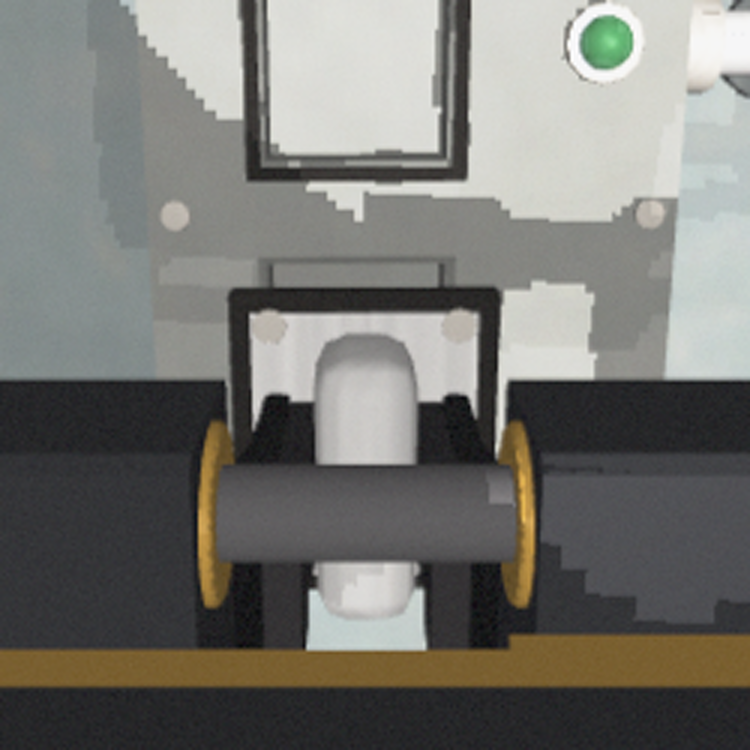

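```bash
python3 -m pendant '{"xyz":[[-0.001,-0.002,-0.01],[0,0,-0.01],[0,0,0],[0,0,0]],"turn":[-0.003,0,0,0]}'
python3 - <<'E'
from h import *
o=readout.get_obs(); print(o['tool_pos'],yaw(),o['force'],o['grip_width'])
E
```

```text
time_s: 39.6
tool_pos: [0.5813, -0.3363, 0.0773]
tool_rot: [76.7, 88.7, -10.4]
force: [0.4, 0.1, -1.5]
grip_width: 0.0155
[ 0.58133191 -0.33626046  0.077328  ] -87.08339168485433 [ 0.38196585  0.13100122 -1.47337774] 0.01554700697282783
```

```bash
python3 -m pendant '{"xyz":[[0,-0.0025,0],[0,0,0],[0,0,0]],"turn":[-0.003,0,0]}'
python3 - <<'E'
from h import *
o=readout.get_obs(); print(o['tool_pos'],yaw(),o['force'],o['grip_width'])
M=snap('wrist','w36.png',(130,130,380,330),3)
E
```

```text
time_s: 39.98
tool_pos: [0.5816, -0.3393, 0.0779]
tool_rot: [75.8, 88.6, -11.5]
force: [-0.3, -0.2, -0.6]
grip_width: 0.0158
[ 0.58162944 -0.33933448  0.07792648] -87.27763321666464 [-0.34216859 -0.21435875 -0.62337613] 0.015771641410706982
```

View pics/w36.png

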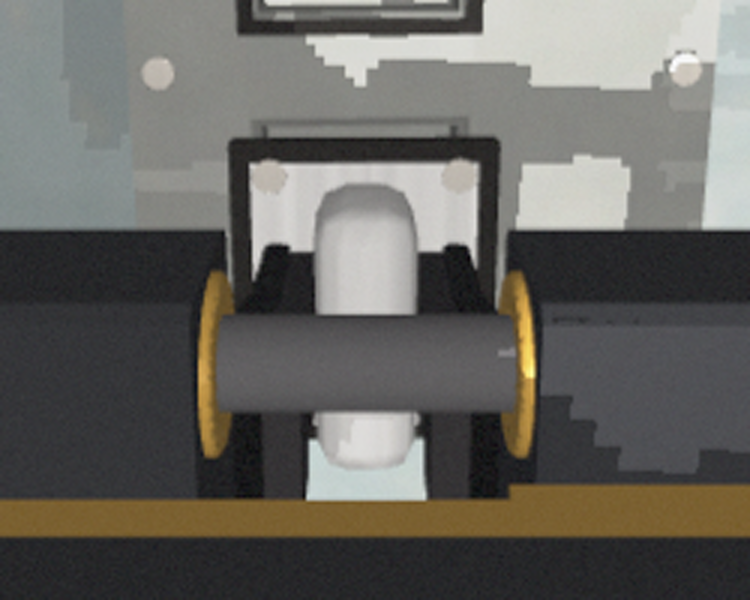

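```bash
python3 -m pendant '{"xyz":[[0,0,-0.006],[0,0,-0.006],[0,0,0]],"turn":[0,0,0]}'
python3 -m pendant '{"xyz":[[0,0,-0.005],[0,0,-0.005],[0,0,0]],"turn":[0,0,0]}'
```

```text
time_s: 40.4
tool_pos: [0.5815, -0.3392, 0.0649]
tool_rot: [76.1, 88.6, -11.2]
force: [-0.4, 0.3, -1.9]
grip_width: 0.0159
time_s: 40.78
tool_pos: [0.5819, -0.3394, 0.0565]
tool_rot: [77.4, 88.6, -9.8]
force: [-0.6, -1.2, -0.2]
grip_width: 0.0159
```

```bash
python3 -m pendant '{"xyz":[[0,0,-0.003],[0,0,0]],"turn":[0,0]}'
python3 -m pendant '{"xyz":[[0,0,0],[0,0,0],[0,0,0],[0,0,0.03],[0,0.03,0.05],[0,0.04,0.05],[0,0.03,0.04],[0,0,0]],"turn":[0,0,0,0,0,0,0,0]}' 0.45
python3 - <<'E'
from h import *
o=readout.get_obs(); print(o['tool_pos'],yaw())
M=snap('wrist','w37.png')
find('wrist',M,['setting_plug_mid','setting_plug_foot'],n=2)
M=snap('scene','s37.png',(240,160,400,350),3.1)
find('scene',M,['enable_plug_mid','setting_plug_mid'],n=3)
M=snap('top'); find('top',M,['enable_plug_mid'])
E
```

```text
time_s: 41.02
tool_pos: [0.5823, -0.3398, 0.0567]
tool_rot: [80.0, 88.5, -7.3]
force: [0.2, -1.0, -1.9]
grip_width: 0.0156
time_s: 42.02
tool_pos: [0.5809, -0.2363, 0.2282]
tool_rot: [81.7, 88.7, -5.6]
force: [0.6, -0.1, 0.5]
grip_width: 0.0392
[ 0.58092745 -0.23634973  0.22824005] -87.30235707521798
setting_plug_mid 0.57 [ 0.584 -0.342  0.06 ] [244. 264.]
enable_plug_mid 0.93 [ 0.404 -0.126  0.032] [255. 258.]
enable_plug_mid 0.76 [ 0.448 -0.404  0.027] [337. 318.]
enable_plug_mid 0.69 [ 0.339 -0.363  0.035] [291. 327.]
setting_plug_mid 0.7 [ 0.583 -0.34   0.067] [360. 267.]
enable_plug_mid 0.63 [ 0.403 -0.129  0.032] [293. 234.]
enable_plug_mid 0.57 [ 0.452 -0.406  0.031] [376. 221.]
enable_plug_mid 0.57 [ 0.625 -0.034  0.113] [267. 163.]
```

View pics/w37.png

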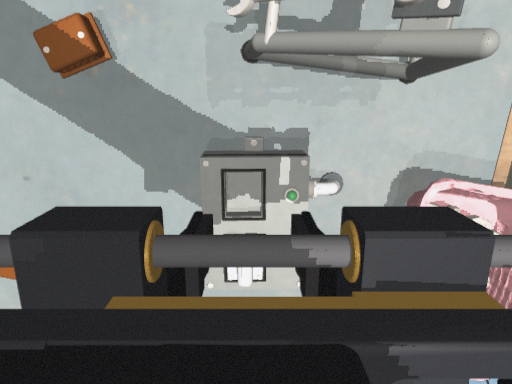

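View pics/s37.png

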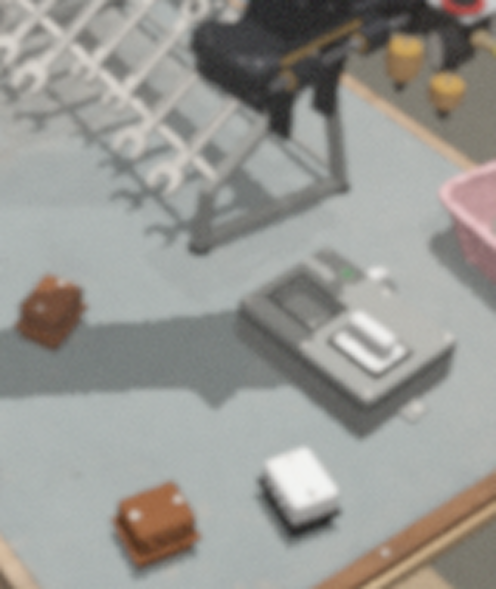

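```bash
python3 -m pendant '{"xyz":[[-0.045,-0.035,0.005],[-0.045,-0.035,0.005],[-0.04,-0.035,0],[0,0,0],[0,0,0]],"turn":[0,0,0,0,0]}' 0.7
python3 - <<'E'
from h import *
o=readout.get_obs(); print(o['tool_pos'],yaw(),o['qpos'].round(0))
M=snap('wrist','w38.png',(150,80,350,260),4)
find('wrist',M,['enable_plug_mid'],n=2)
E
```

```text
time_s: 43.05
tool_pos: [0.4422, -0.3481, 0.2312]
tool_rot: [67.3, 89.3, -20.5]
force: [-0.3, -0.3, -0.3]
grip_width: 0.0604
[ 0.4421974  -0.34811685  0.23124651] -87.81511934215764 [-14.  10.  56.  97.  -8.  77.  45.]
enable_plug_mid 0.76 [ 0.451 -0.403  0.028] [254. 208.]
enable_plug_mid 0.76 [ 0.341 -0.362  0.03 ] [154. 169.]
```

View pics/w38.png

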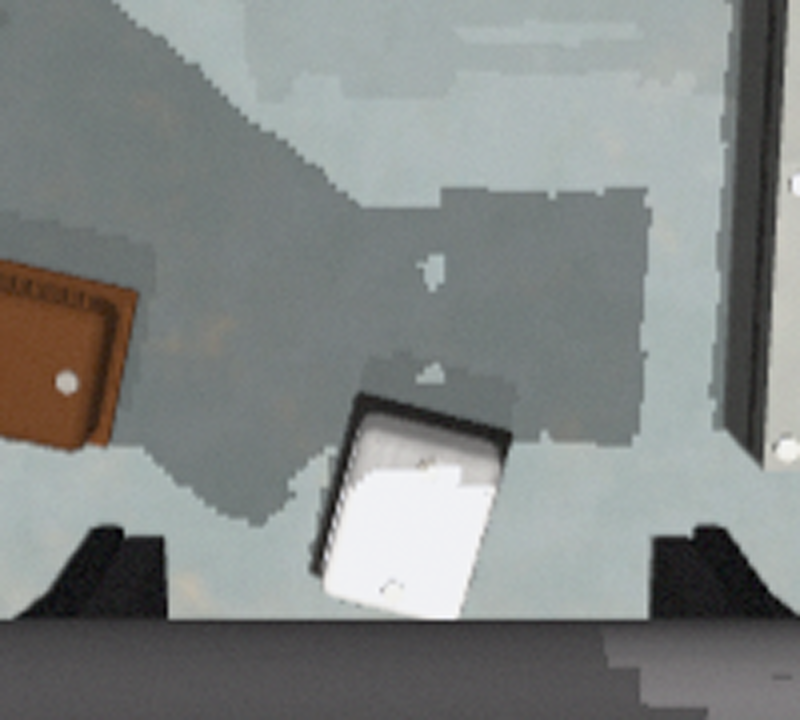

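```bash
python3 - <<'E'
from h import *
M=T('wrist')
c=[ray('wrist',M,(u/4+150-.5,v/4+80-.5),.041) for u,v in[(366,416),(502,450),(460,617),(324,592)]]
c=np.array(c);print(c.round(4),c.mean(0))
for a,b in((0,3),(1,2)):
    d=c[a]-c[b];print(np.linalg.norm(d),np.degrees(np.arctan2(-d[0],d[1])))
for a,b in((1,0),(2,3)):
    d=c[a]-c[b];print(np.linalg.norm(d),np.degrees(np.arctan2(d[1],d[0])))
E
```

```text
[[ 0.4354 -0.3722  0.041 ]
 [ 0.4719 -0.3802  0.041 ]
 [ 0.463  -0.4284  0.041 ]
 [ 0.4254 -0.4223  0.041 ]] [ 0.44892382 -0.40077929  0.041     ]
0.051166117306333206 -11.230332294694623
0.049003064172084214 -10.50109883382838
0.037462064475513944 -12.438679013190209
0.0381022955413737 -9.159207815130031
```

```bash
python3 -m pendant '{"xyz":[[0.004,-0.027,-0.02],[0.002,-0.026,-0.05],[0,0,-0.05],[0,0,-0.035],[0,0,0],[0,0,0]],"turn":[-0.12,-0.11,0,0,0,0]}' 0.7
python3 - <<'E'
from h import *
o=readout.get_obs(); print(o['tool_pos'],yaw())
M=snap('wrist','w39.png',(130,80,380,330),3)
E
```

```text
time_s: 43.9
tool_pos: [0.4569, -0.3972, 0.0712]
tool_rot: [59.0, 89.3, -41.5]
force: [0.0, -0.3, 0.1]
grip_width: 0.0609
[ 0.45686639 -0.39718834  0.07117285] -100.47634536619641
```

View pics/w39.png

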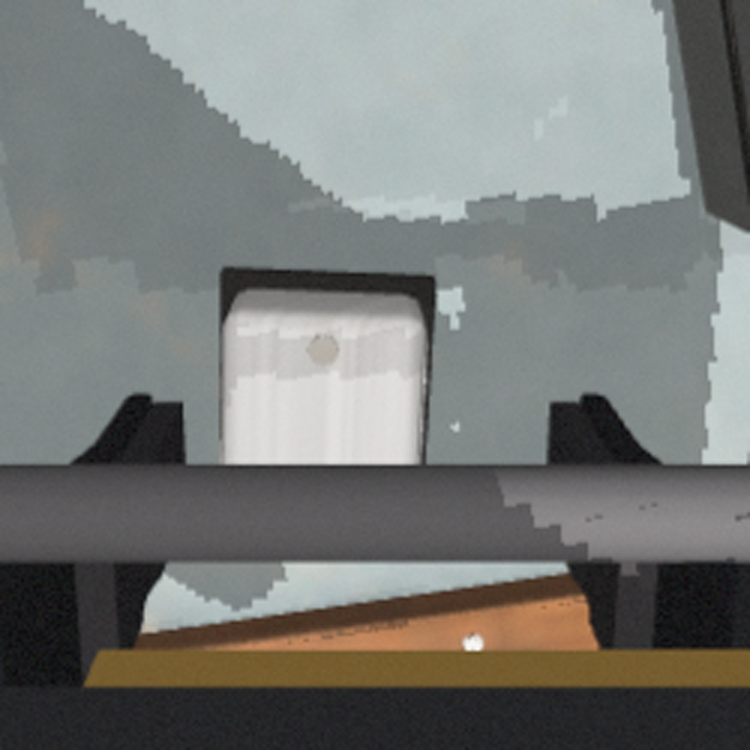

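```bash
python3 -m pendant '{"xyz":[[-0.008,-0.002,0],[0,0,0],[0,0,0]],"turn":[-0.03,0,0]}' 0.7
python3 - <<'E'
from h import *
o=readout.get_obs(); print(o['tool_pos'],yaw())
M=snap('wrist','w40.png',(130,80,380,330),3)
find('wrist',M,['enable_plug_mid'],n=1)
E
```

```text
time_s: 44.32
tool_pos: [0.4503, -0.4002, 0.0749]
tool_rot: [66.7, 89.0, -35.5]
force: [-0.4, -0.5, -0.2]
grip_width: 0.0612
[ 0.45032767 -0.40023359  0.07485617] -102.27198468877278
enable_plug_mid 0.74 [ 0.449 -0.403  0.031] [247. 211.]
```

View pics/w40.png

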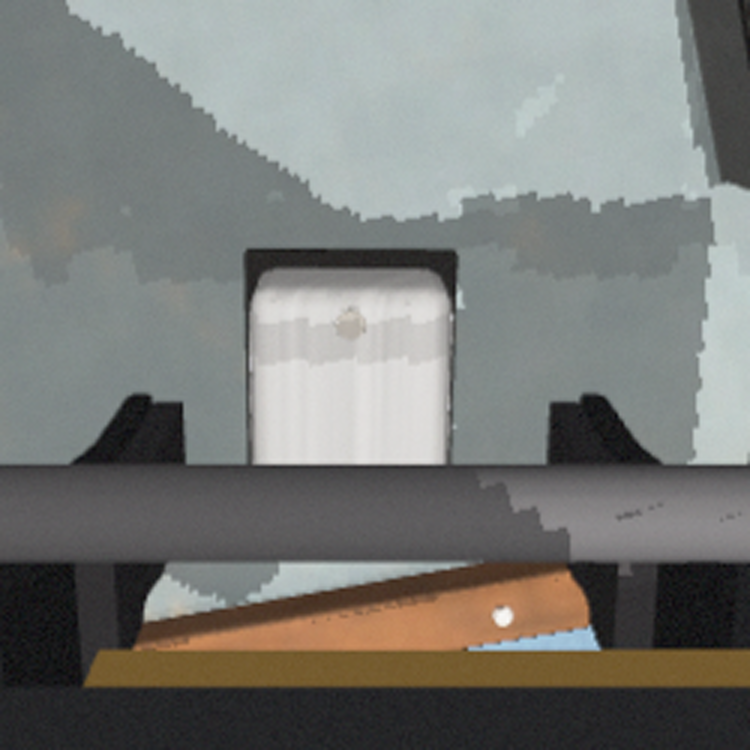

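```bash
python3 - <<'E'
from h import *
o=readout.get_obs();A=R.from_euler('xyz',o['tool_rot'],degrees=True).as_matrix()
M=T('wrist'); P=ray('wrist',M,(351/3+130-.3,250/3+80-.3),.020); d=A[:,2]*[1,1,0]
print(P, P+d*.028, A[:,0])
print('tool frame', A.T@(P+d*.028-o['tool_pos']))
E
```

```text
[ 0.45468942 -0.37554863  0.02      ] [ 0.44873639 -0.40290777  0.02      ] [ 0.01384969 -0.01021782 -0.99985188]
tool frame [ 0.05458899 -0.00165893  0.00250496]
```

```bash
python3 -m pendant '{"xyz":[[-0.002,-0.002,-0.015],[0,0,-0.02],[0,0,-0.012],[0,0,0],[0,0,0]],"turn":[0,0,0,0,0]}' 0.7
python3 - <<'E'
from h import *
o=readout.get_obs(); print(o['tool_pos'],yaw(),o['force'])
M=snap('wrist','w41.png',(130,80,380,330),3)
E
```

```text
time_s: 45.05
tool_pos: [0.447, -0.4016, 0.0226]
tool_rot: [64.2, 89.2, -38.1]
force: [-0.2, -0.2, 0.0]
grip_width: 0.061
[ 0.44700517 -0.40155612  0.02259568] -102.27168295209157 [-0.20306655 -0.21954573  0.02865889]
```

View pics/w41.png

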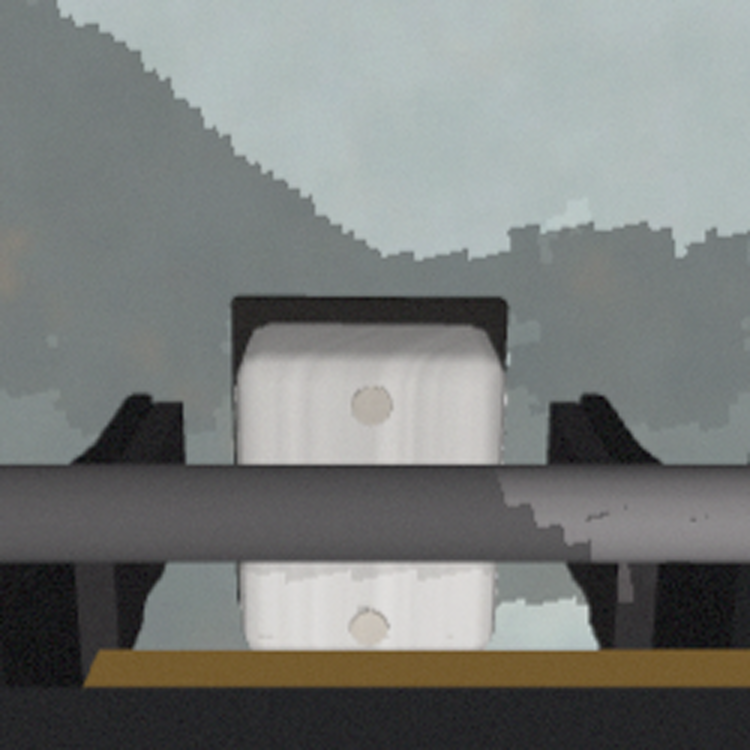

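```bash
python3 -m pendant '{"xyz":[[0,0,0],[0,0,0],[0,0,0],[0,0,0],[0,0,0]],"turn":[0,0,0,0,0]}' 0 30
python3 - <<'E'
from h import *
o=readout.get_obs(); print(o['tool_pos'],yaw(),o['force'],o['grip_width'])
A=R.from_euler('xyz',o['tool_rot'],degrees=True).as_matrix()
print(A[:,0])
M=snap('wrist','w42.png',(130,80,380,330),3)
E
```

```text
time_s: 45.72
tool_pos: [0.4478, -0.4019, 0.0238]
tool_rot: [66.1, 89.1, -36.1]
force: [-0.2, -0.7, -0.9]
grip_width: 0.0397
[ 0.44777218 -0.40188498  0.02381803] -102.25045187030015 [-0.22013725 -0.70142206 -0.93175026] 0.039666416510408205
[ 0.01319266 -0.00962309 -0.99986667]
```

View pics/w42.png

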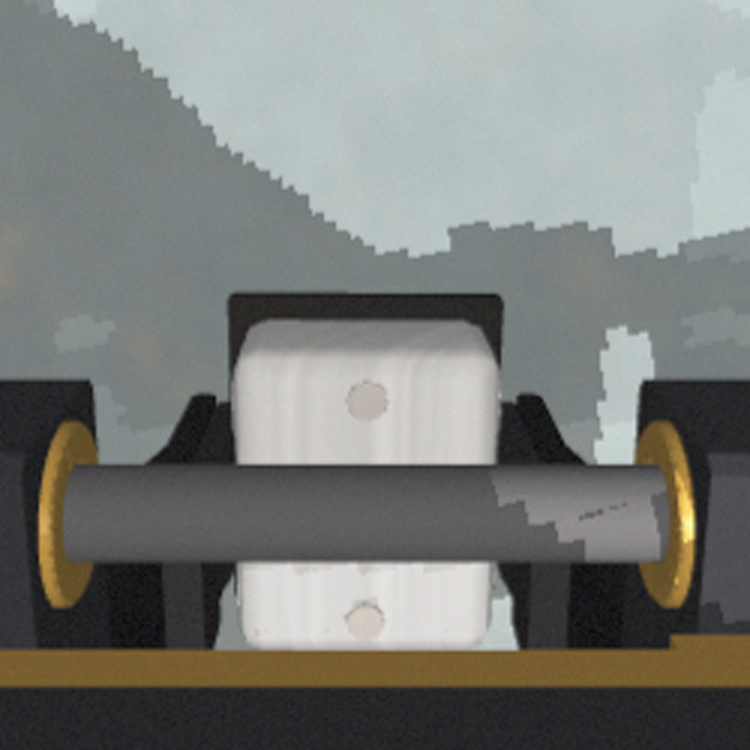

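```bash
python3 - <<'E'
from h import *
p=camera_params('wrist');H=p['hand_eye']
def tf(u,v,x):
    d=H[:3,:3]@np.array([((u/3+130-.33)-p['cx'])/p['fx'],((v/3+80-.33)-p['cy'])/p['fy'],1]); o=H[:3,3]
    return o+d*(x-o[0])/d[0]
s=tf(364.5,289,.0063); e=tf(366,295,.0038); print(s,e,(e-s)*1000)
# setting: plug axis rel
E
```

```text
[ 0.0063      0.00125564 -0.02791184] [ 0.0038      0.00150629 -0.02746053] [-2.5         0.25064457  0.4513079 ]
```

```bash
python3 -m pendant '{"xyz":[[0,0,0.03],[0,0,0.05],[0,0,0.03],[0.03,0.033,0],[0.035,0.036,0],[0.035,0.036,0],[0.028,0.028,0],[0,0,0],[0,0,0]],"turn":[0,0,0,0.08,0.08,0.08,0.02,0,0]}'
python3 - <<'E'
from h import *
o=readout.get_obs(); print(o['tool_pos'],yaw(),o['force'],o['grip_width'])
A=R.from_euler('xyz',o['tool_rot'],degrees=True).as_matrix()
print(A[:,0])
M=snap('wrist','w43.png',(130,80,380,330),3)
E
```

```text
time_s: 46.9
tool_pos: [0.5767, -0.265, 0.1365]
tool_rot: [60.1, 89.1, -27.2]
force: [-1.0, -0.6, -1.0]
grip_width: 0.04
[ 0.5766754  -0.26500015  0.1365386 ] -87.2813131361061 [-0.9911261  -0.61879455 -0.98805373] 0.040047097752588856
[ 0.01333457 -0.00685599 -0.99988759]
```

View pics/w43.png

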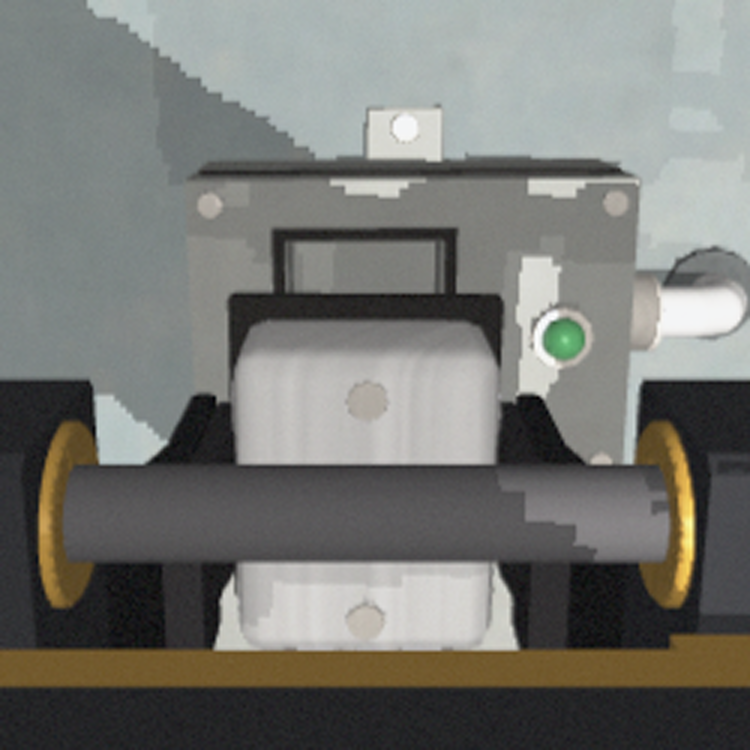

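```bash
python3 -m pendant '{"xyz":[[0.001,-0.0035,0],[0,0,-0.03],[0,0,-0.025],[0,0,0],[0,0,0]],"turn":[0,0,0,0,0]}'
python3 - <<'E'
from h import *
o=readout.get_obs(); print(o['tool_pos'],yaw(),o['force'],o['grip_width'])
A=R.from_euler('xyz',o['tool_rot'],degrees=True).as_matrix()
print(A[:,0])
E
```

```text
time_s: 47.58
tool_pos: [0.5754, -0.2752, 0.0824]
tool_rot: [57.4, 89.0, -30.5]
force: [0.7, -0.8, -0.4]
grip_width: 0.0401
[ 0.57536634 -0.27522683  0.08237038] -87.88321924325622 [ 0.72603186 -0.84240889 -0.44331595] 0.04008387905863825
[ 0.01562097 -0.0092115  -0.99983555]
```

```bash
python3 -m pendant '{"xyz":[[0.002,0.0065,0],[0,0,0],[0,0,0]],"turn":[0.01,0,0]}'
python3 - <<'E'
from h import *
o=readout.get_obs(); print(o['tool_pos'],yaw(),o['force'],o['grip_width'])
E
```

```text
time_s: 47.95
tool_pos: [0.5788, -0.2691, 0.085]
tool_rot: [60.2, 88.7, -27.1]
force: [-0.4, 0.4, -2.0]
grip_width: 0.0399
[ 0.578794   -0.26914041  0.08498902] -87.28740530272793 [-0.36709462  0.41316131 -1.95189664] 0.03990244054974915
```

```bash
python3 -m pendant '{"xyz":[[-0.001,0.0005,-0.008],[0,0,-0.004],[0,0,0],[0,0,0]],"turn":[0,0,0,0]}'
python3 - <<'E'
from h import *
o=readout.get_obs(); print(o['tool_pos'],yaw(),o['force'],o['grip_width'])
M=snap('wrist','w44.png',(130,80,380,330),3)
E
```

```text
time_s: 48.45
tool_pos: [0.5776, -0.2684, 0.072]
tool_rot: [60.1, 88.8, -27.2]
force: [0.6, 0.3, -1.9]
grip_width: 0.0399
[ 0.57762145 -0.26840295  0.07202018] -87.27301201626118 [ 0.59444909  0.31175962 -1.94613531] 0.03989591273469817
```

View pics/w44.png

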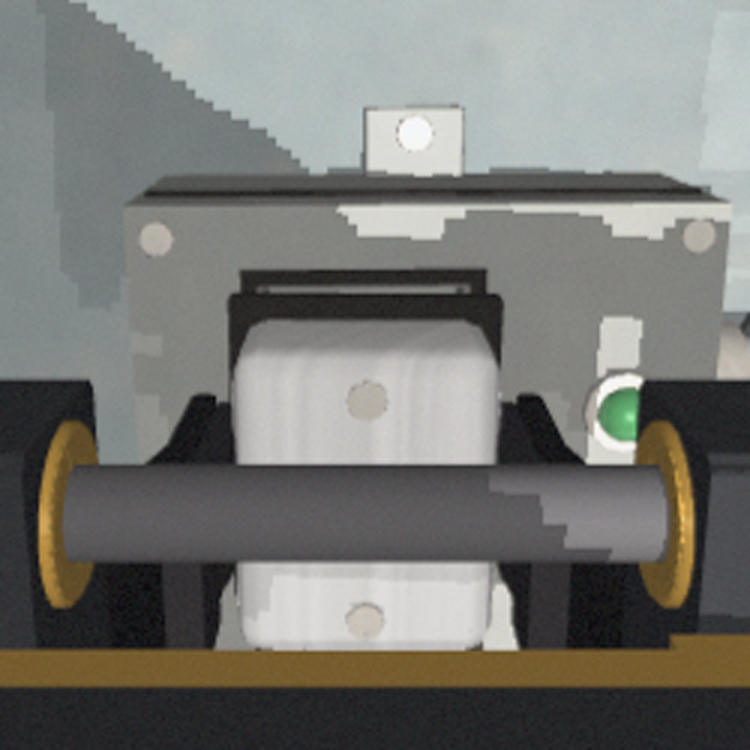

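Seal at columns 240–487 (centre 363) and flange at 229–503 (centre 366), so they're centred. I'll push it in.

```bash
python3 -m pendant '{"xyz":[[0,0,-0.005],[0,0,-0.005],[0,0,0]],"turn":[0,0,0]}'
python3 -m pendant '{"xyz":[[0,0,-0.005],[0,0,-0.004],[0,0,0]],"turn":[0,0,0]}'
```

```text
time_s: 48.88
tool_pos: [0.5776, -0.2684, 0.0613]
tool_rot: [60.3, 88.8, -27.0]
force: [0.2, -0.1, -0.7]
grip_width: 0.0397
time_s: 49.25
tool_pos: [0.5779, -0.2687, 0.054]
tool_rot: [63.0, 88.8, -24.2]
force: [0.9, 0.2, -0.3]
grip_width: 0.04
```

```bash
python3 -m pendant '{"xyz":[[0,0,-0.003],[0,0,0]],"turn":[0,0]}'
python3 -m pendant '{"xyz":[[0,0,0],[0,0,0],[0,0,0],[0,0,0.03],[0,0,0.05],[-0.03,0.04,0.05],[-0.03,0.05,0.04],[-0.03,0.05,0],[0,0,0]],"turn":[0,0,0,0,0,0,0,0,0]}' 0.64
python3 - <<'E'
from h import *
o=readout.get_obs(); print(o['tool_pos'],yaw())
M=snap('scene','s45.png',(220,110,400,300),3.1)
find('scene',M,['enable_plug_foot','enable_plug_mid','setting_plug_mid','setting_plug_foot','spanner_short_mid','spanner_medium_mid','spanner_long_mid','eye_short','eye_medium','eye_long'],n=2)
M=snap('wrist','w45.png')
find('wrist',M,['enable_plug_mid','setting_plug_mid','enable_plug_foot','setting_plug_foot','machine_socket','parking_socket'],n=2)
snap('top','t45.png',(150,110,400,290),3.2)
E
```

```text
time_s: 49.5
tool_pos: [0.5785, -0.269, 0.0543]
tool_rot: [67.5, 88.7, -19.7]
force: [-0.8, -0.4, -0.8]
grip_width: 0.0399
time_s: 50.62
tool_pos: [0.4922, -0.1346, 0.2151]
tool_rot: [71.1, 88.9, -16.2]
force: [0.4, -1.2, 0.2]
grip_width: 0.0557
[ 0.49219927 -0.13457555  0.21514889] -87.25898792342365
enable_plug_foot 0.9 [ 0.575 -0.268  0.03 ] [337. 262.]
enable_plug_foot 0.84 [ 0.338 -0.365 -0.   ] [291. 337.]
enable_plug_mid 0.89 [ 0.58  -0.271  0.061] [340. 254.]
enable_plug_mid 0.81 [ 0.406 -0.129  0.034] [257. 257.]
setting_plug_mid 0.82 [ 0.584 -0.338  0.066] [360. 267.]
setting_plug_foot 0.81 [ 0.584 -0.341  0.033] [359. 276.]
spanner_medium_mid 0.83 [ 0.625 -0.034  0.115] [298. 189.]
spanner_long_mid 0.68 [0.631 0.194 0.104] [256. 159.]
eye_medium 0.62 [ 0.681 -0.033  0.163] [313. 170.]
eye_medium 0.46 [0.63  0.194 0.107] [256. 158.]
enable_plug_mid 0.86 [ 0.403 -0.134  0.029] [159. 151.]
enable_plug_mid 0.76 [ 0.579 -0.271  0.059] [324. 292.]
enable_plug_foot 0.62 [ 0.406 -0.126  0.004] [168. 140.]
enable_plug_foot 0.58 [ 0.581 -0.269  0.031] [321. 276.]
```

View pics/s45.png

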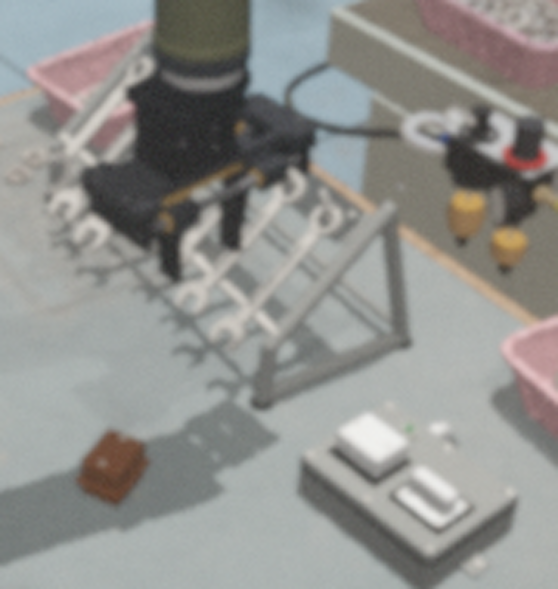

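View pics/w45.png

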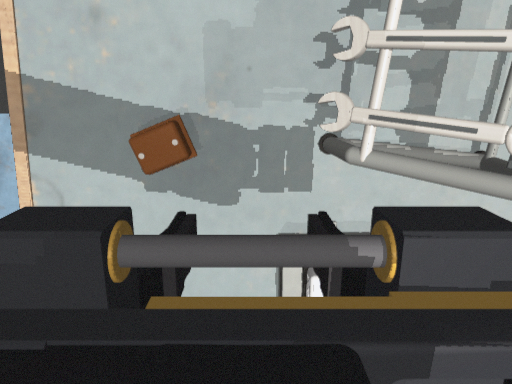

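View pics/t45.png

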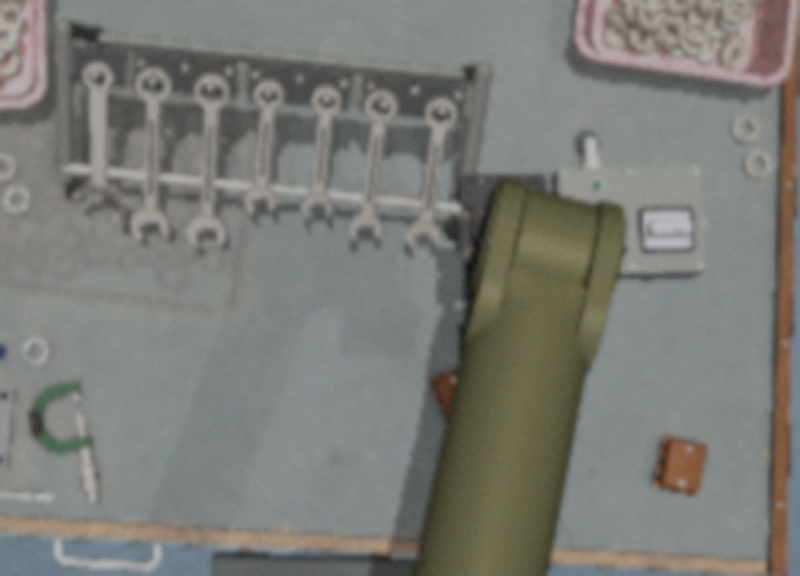

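```bash
python3 -m pendant '{"xyz":[[0.035,-0.045,0.03],[0.035,-0.03,0.03],[0,0,0],[0,0,0]],"turn":[0,0,0,0]}'
python3 - <<'E'
from h import *
M=snap('wrist','w46.png',(150,120,360,310),3.8)
find('wrist',M,['enable_plug_mid','enable_plug_foot','setting_plug_foot'],n=2)
M=snap('scene','s46.png',(310,220,400,310),6)
E
```

```text
time_s: 52.08
tool_pos: [0.561, -0.213, 0.2724]
tool_rot: [52.8, 89.2, -34.8]
force: [0.1, -0.4, -0.2]
grip_width: 0.0556
enable_plug_foot 0.87 [ 0.408 -0.125  0.002] [123.  71.]
enable_plug_foot 0.8 [ 0.581 -0.271  0.029] [262. 200.]
```

View pics/w46.png

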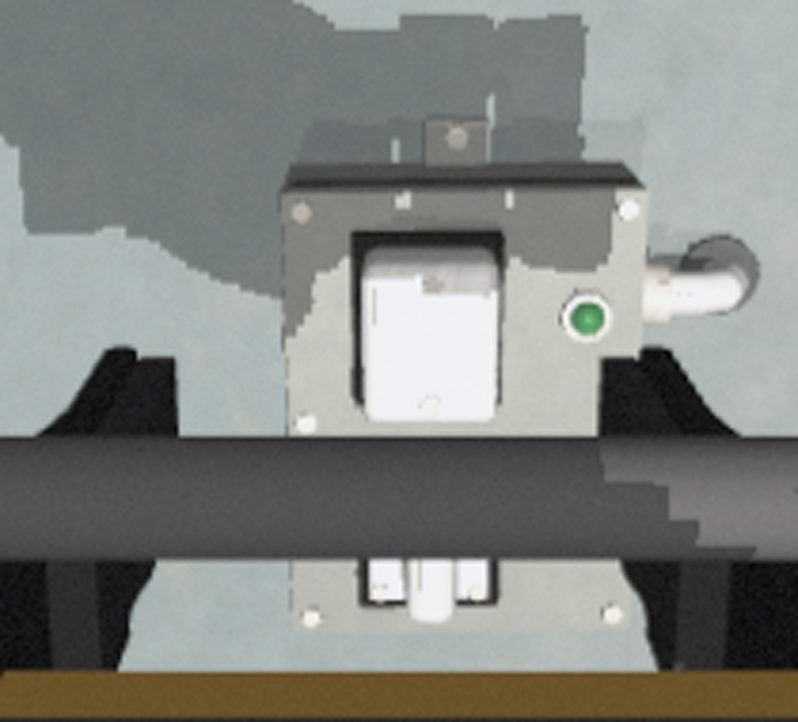

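View pics/s46.png

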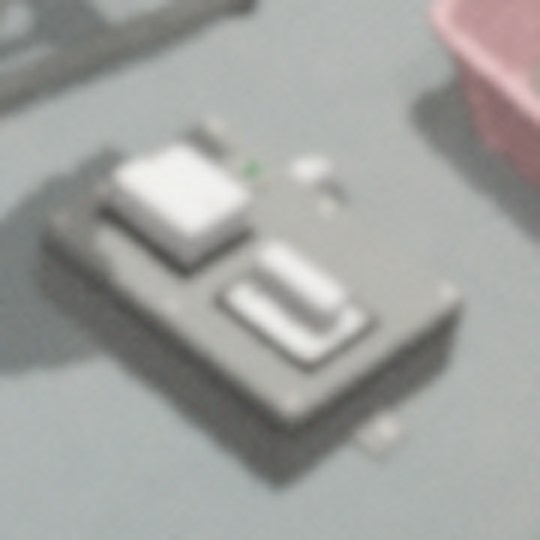

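Both plugs sit flat and square, and the arm is clear. Handing in.

```bash
python3 -c "
from cell import sign_off
print(sign_off())"
```

```text
the job is handed in; nothing more can be done
None
```

I handed the job in at about 52 s. All three spanners are back on the rack and the plugs are changed over; sign-off gave no verdict.

- **Spanners:** I hung the medium, long and short ones, in that order, each on the empty hook left of its twin. I lowered each ring flat over the hook tip, then let the shank pivot down in a light grip before releasing. The last top view shows all seven tools hanging parallel, with the twins and hook wrench not visibly moved and no spanner left on the bench.
- **Plugs:** I parked the setting plug and pushed the enable plug (the grey block, not the brown look-alikes) into the machine socket. Each stopped at the height worked out for fully home, and a further 3 mm push did not move it. The foot estimates were 15 to 17 mm below the box top and within about 3 mm of the socket centres. The last wrist and scene pictures show both flat and square, with the arm clear.
- **Checks that missed or disagreed:**
  - The networks still put the brown blocks forward as the enable plug.
  - In the final scene check they did not report the short spanner, which was partly behind the gripper, nor the long spanner's ring. I judged those two by eye from the top view.
  - The last wrist check did not report the setting plug.
  - I did not re-measure the marker and the race at the end.

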